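# Steady the drying stand with a shim and hang the washed glass on its peg

### The arm

A 6-joint arm with a two-finger parallel gripper is mounted at the origin on a cart in front of the work surface, level with it; the furniture and walls round the work are solid. World frame = base frame: x ahead of the robot, y to its left, z up, the work surface at z = 0. Lengths are in m, angles in degrees, forces in N, time in s.
With the tool pointing down it reaches from about 0.35 to 0.85 m from the base axis. Payload 8.1 kg.
Tool frame: the origin (TCP) lies midway between the tips of the shut fingers; the grasp point (between the pads) lies 19 mm behind it; z points along the fingers, y is the direction in which the jaws open and shut (so a half turn about z gives the same grasp; the last joint's range is limited). The gripper opens to 85 mm and grips with 20 to 120 N. Pads are 22 mm wide; open, the fingers measure 114 mm over their backs; the gripper's body (76 mm by 85 mm) begins 54 mm behind the grasp point. The pads swing forward as they close: fully open they stand 13 mm farther back than shut.
Start: joints at [71.54, 7.471, 85.268, -0, 87.261, -4.893], TCP at [0.141, 0.583, 0.231] pointing down, gripper open.
Joint ranges: [-169.43, 169.43], [-51.17, 129.36], [1.28, 143.12], [-76.62, 256.62], [0, 156.53], [-152.29, 152.29]. Speed limits (degrees/s): [136.94, 136.94, 159.86, 180, 180, 180].

### API

Orientations are given as [roll, pitch, yaw] about the fixed x, y, z axes, in that order (R = Rz(yaw) Ry(pitch) Rx(roll)).
In Python, from station import r, optics gives the robot as it stands. The module is installed in compiled form; this text tells all that it offers.
- The arm moves only by the shell command python3 -m handwheel 'ROWS' [FORCE]. ROWS is JSON, one flat list of numbers, 7 for each row, row after row: the shift along the tool's x, y, z in cm, then the turn, a rotation vector about the tool's x, y, z in degrees, then the finger opening in cm, from 0 to 8.54. In form: [dx, dy, dz, ax, ay, az, hand, dx, dy, dz, ax, ay, az, hand, ...]. A call has 1 to 8 rows; each row shifts and turns the pose as measured when the row begins, along the tool's axes as they then stand; what a row does not reach is not made up. A row lasts 1/10 s, in which the tool goes at most 50 mm and 8.59 degrees, less where a joint would pass 70% of its speed; a pose out of reach is approached as far as the arm can. A call is refused whole if a number of a shift passes 5 or a number of a turn 8.59, either way. A call with a gripper value outside its range is refused whole. The fingers move at their own pace and stop on an object; FORCE is the grip in N (left out, the last holds). Time passes only in rows, so rows that do not move let the fingers close. It gives the time, the measured TCP pose, the force and the opening at its end, in the units of the state.
- r.sense(): the state, without advancing time (a new reading comes with each control period).
- optics.read_camera(name): name is "scene" or "top" or "wrist"; returns the picture (384x512x3 uint8, red, green, blue); there is no depth.
- optics.camera_model(name): a dict with "mtx" (3x3 intrinsics, pixels), "origin" and "orientation" of the camera in the world. Camera axes: x right, y down, z forward; pixel columns grow to the right and rows downward; lengths in m; the calibration is good to about 2 mm. A picture is of the moment at which its call begins: read the wrist's pose just before it. camera_model takes no time and is no camera call; for the wrist camera it gives the pose at the moment of the call.
- r.hand_in(): hands the job in, once; it reports no verdict.
The state is a dict: "time": time; "qpos": joint angles; "qvel": joint speeds; "joint_torque": joint torques, N m; "position": TCP position; "ee_rot": TCP orientation; "wrist_force": force on the tool from outside, world axes, zero at the start; "torque": the same for the moment, N m; "opening": finger opening in m.
Only numpy, scipy, OpenCV 4.12 (cv2) and the standard library are available. Lean on these libraries where they do the work, as an engineer would, in place of code of your own. Each camera call takes 0.05 s, during which the arm holds its last target.

### The job

The wooden drying stand sags at its front edge: slide the wooden wedge, thin end first, under the middle of that edge and push it in until the board is level and the wedge is jammed tight, and leave it there. Then take the washed glass that lies on the wire cradle, turn it upside down and lower it gently over the free peg until its whole rim rests on the board. The other glass must stay upside down on its own peg.

Things in the scene. Friction and masses are not known exactly. Their poses are not given: they have to be found in the camera images.
- drying_stand: fixed rear foot of the wooden drying stand; origin on the counter under the board's centre. +x runs from the board's front edge to its rear hinge, +y to the left, z up. The hinged board is 150 (x) x 260 (y) x 12 mm, level underside 18 mm up. Front edge at x = -75 mm, hinge at x = +65. The gap under the edge is open 100 mm inwards, except for two small rubber feet at y = +-116 mm
- peg_board (a joint): tilt of the board about its rear hinge, rad: 0 = level (hard stop, rises no further), -0.045 = front edge sunk (12 mm gap under it instead of 18). Board 0.75 kg; lifting it with the wedge takes a push of about 3 to 8 N, which rises steeply when it is level and the wedge jams
- front_edge (a point): middle of the lower front edge of the board, under which the wedge goes (moves with the board)
- wedge: loose wooden wedge, 130 mm long (x), 30 wide (y); origin at the centre of its underside, +x to its thin end. Rises evenly from 5 mm high at the thin end (x = +65 mm) to 23 at x = -25; behind that a flat tail block 40 long, 26 high, gripped across the 30 mm width. About 65 mm of it are under the edge when the board is level. Friction about 0.6: it stays where left
- wedge_tip (a point): middle of the thin end of the wedge, on its underside
- wedge_tail (a point): centre of the tail block, 18 mm above the wedge's underside: place to grip
- cradle: fixed low wire cradle, 108 mm (x) by 72 mm (y), its two rails 40 mm apart and under 45 mm high, along its x; the glass lies on it with its axis about 60 mm over the counter, its mouth to the cradle's +x
- glass: the washed glass, loose, clear, 80 mm tall, hollow; outside diameter 52 mm at the base and 64 mm at the rim, wall and floor 3 to 5 mm, 0.08 kg. Origin at the centre of its base, +z along its axis to the mouth (level at the start, straight down when hung)
- glass_rim (a point): centre of the glass's mouth, 80 mm from the base
- free_peg_foot (a point): on the axis of the free peg (the one at the stand's y = -75 mm, x = 0), at the board's upper face, where the glass's rim shall rest; z along the peg. Both pegs: upright, wood, 26 mm diameter, rounded top, 56 mm high
- free_peg_top (a point): top of the free peg, 56 mm above its foot
- drying_glass: an equal glass, already upside down over the other peg, loose; origin at the centre of its base (uppermost)
- other_peg_foot (a point): on the axis of the occupied peg (stand's y = +75 mm, x = 0), at the board's upper face

How it is judged:
By the outcome, as a careful person would: the job done as asked, in the order asked, and still so for the second after the job is handed in, with the robot touching nothing.
It also fails if it takes over 64 s, if anything falls off the work surface, if the arm or the gripper's body presses on something with over 40 N, if the wrist force passes 120 N, or if a joint passes its speed limit or range.

## Working session

There is one attempt and no reset: what is moved stays moved. The work goes in short steps, Python scripts to look and compute and a shell command to move; the robot and the scene stay as the last step left them, time stands still between calls to the robot, and variables do not carry over. Pictures are saved under pics/ and viewed, and the job is handed in when it is done.

```bash
mkdir -p pics; python3 - <<'E'
from station import r, optics
import cv2
for n in ("scene","top","wrist"):
    m=optics.camera_model(n)
    im=optics.read_camera(n); cv2.imwrite(f"pics/{n}0.png",im[:,:,::-1])
    print(n,m)
print(r.sense())
E
```

```text
scene {'mtx': array([[440.9637345 ,   0.        , 252.39379827],
       [  0.        , 440.9637345 , 193.8959344 ],
       [  0.        ,   0.        ,   1.        ]]), 'origin': array([-0.23138051, -0.52786067,  0.95705176]), 'orientation': array([-134.31206574,    0.76101176,  -64.27177956])}
top {'mtx': array([[368.97038008,   0.        , 257.06959403],
       [  0.        , 368.97038008, 186.62278086],
       [  0.        ,   0.        ,   1.        ]]), 'origin': array([ 0.48187237, -0.14150778,  1.06768917]), 'orientation': array([-174.8528747 ,    0.66004649,  -90.85763817])}
wrist {'mtx': array([[275.28200182,   0.        , 249.63125964],
       [  0.        , 275.28200182, 192.65463663],
       [  0.        ,   0.        ,   1.        ]]), 'origin': array([0.0763574 , 0.59805873, 0.37227364]), 'orientation': array([1.64974714e+02, 7.42213994e-02, 7.64192806e+01])}
{'time': 0.15, 'qpos': array([ 7.15389906e+01,  7.50609930e+00,  8.53153078e+01, -1.09785012e-03,
        8.72601615e+01, -4.89273295e+00]), 'qvel': array([ 0.06334912, -0.08923456, -0.28718129, -0.01026176, -0.01300483,
        0.02463975]), 'joint_torque': array([ 1.08263521e-03, -5.70065475e+01, -5.01157022e+01, -1.36164631e-04,
        9.78055643e-03, -8.66183541e-05]), 'position': array([0.14061169, 0.58286235, 0.23047223]), 'ee_rot': array([-1.79918635e+02, -5.86450087e-03,  1.66431773e+02]), 'wrist_force': array([-0.02521073,  0.01556838,  0.15884421]), 'torque': array([-0.03395453,  0.00402367,  0.03411388]), 'opening': 0.08531684422033059}
```

View pics/scene0.png

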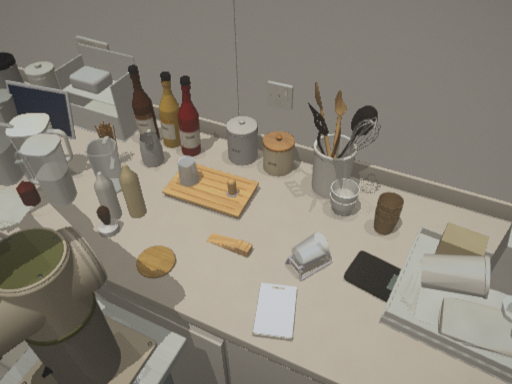

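View pics/top0.png

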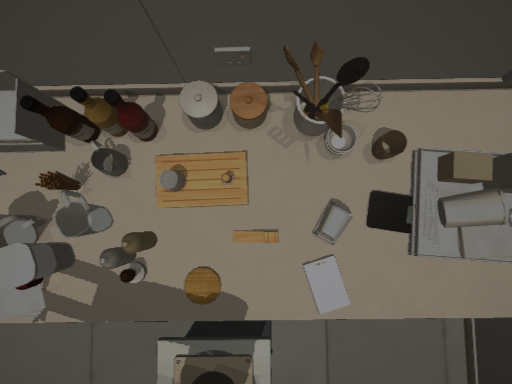

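View pics/wrist0.png

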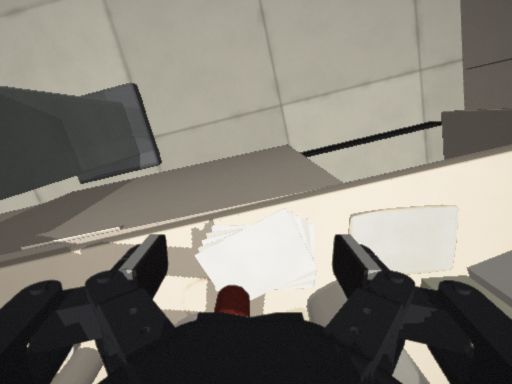

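The scene view shows the stand around (210,188), the wedge at (230,243) and the cradle with glass at (310,252). In the top view they are at (201,180), (256,237) and (332,222). I'll enlarge these areas to measure them.

```bash
cat > h.py <<'E'
import numpy as np, cv2
from scipy.spatial.transform import Rotation as R
from station import r, optics
def rot(e): return R.from_euler('xyz',e,degrees=True).as_matrix()
def cam(n):
    m=optics.camera_model(n); return m['mtx'],np.array(m['origin']),rot(m['orientation'])
def ray(c,u,v):
    K,o,Rm=c; d=Rm@np.linalg.solve(K,[u,v,1.]); return o,d/np.linalg.norm(d)
def onz(c,u,v,z):
    o,d=ray(c,u,v); return o+d*(z-o[2])/d[2]
def proj(c,p):
    K,o,Rm=c; q=K@(Rm.T@(np.asarray(p)-o)); return q[:2]/q[2]
def tri(c1,p1,c2,p2):
    o1,d1=ray(c1,*p1);o2,d2=ray(c2,*p2)
    s=np.linalg.lstsq(np.c_[d1,-d2],o2-o1,rcond=None)[0]
    a=o1+s[0]*d1;b=o2+s[1]*d2; return (a+b)/2,np.linalg.norm(a-b)
def crop(n,im,x0,x1,y0,y1,k):
    cv2.imwrite(n,cv2.resize(im[y0:y1,x0:x1,::-1],None,fx=k,fy=k,interpolation=cv2.INTER_CUBIC))
E
python3 - <<'E'
from h import *
t=cv2.imread('pics/top0.png')[:,:,::-1];s=cv2.imread('pics/scene0.png')[:,:,::-1]
crop('pics/topA.png',t,145,295,145,255,5)
crop('pics/topB.png',t,295,375,190,250,8)
crop('pics/sceA.png',s,150,350,140,280,4)
c=cam('top')
hsv=cv2.cvtColor(np.ascontiguousarray(t),cv2.COLOR_RGB2HSV)
m=cv2.inRange(hsv,(8,110,90),(30,255,255))
n,l,st,ce=cv2.connectedComponentsWithStats(m)
for i in range(1,n):
    if st[i,4]>60: 
        pts=np.argwhere(l==i)[:,::-1].astype(np.float32)
        print(st[i],ce[i],cv2.minAreaRect(pts))
E
```

```text
[ 230   82   38   37 1060] [248.06415094 100.28867925] ((248.25001525878906, 100.24999237060547), (36.06244659423828, 36.76955032348633), 45.0)
[ 156  152   92   56 4126] [204.56955889 179.48230732] ((201.32357788085938, 179.44244384765625), (52.254981994628906, 90.87067413330078), 87.51044464111328)
[233 231  45  12 477] [254.94129979 236.37526205] ((254.990234375, 236.31219482421875), (44.29087829589844, 10.619815826416016), 1.7899105548858643)
[184 268  37  29 816] [201.7622549  282.20343137] ((202.4199981689453, 281.5599670410156), (35.77960205078125, 28.142852783203125), 8.13010311126709)
```

View pics/topA.png

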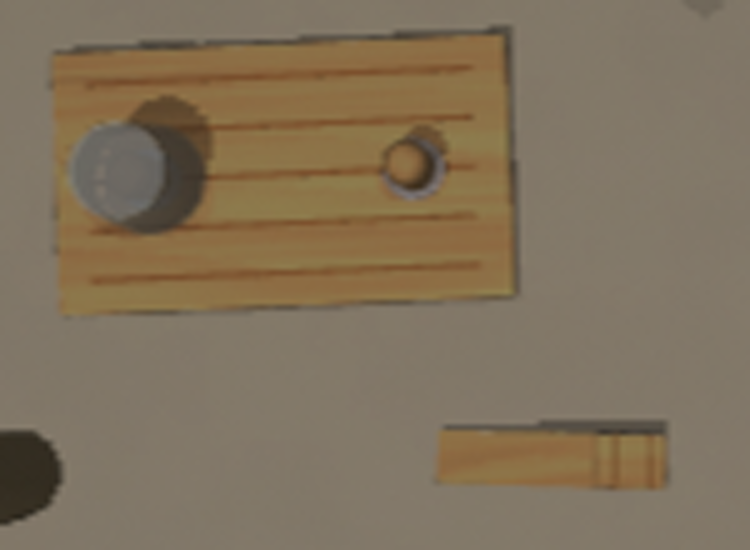

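View pics/topB.png

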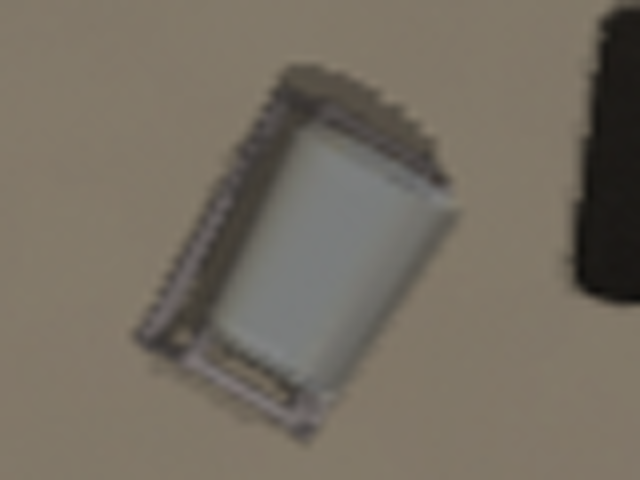

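View pics/sceA.png

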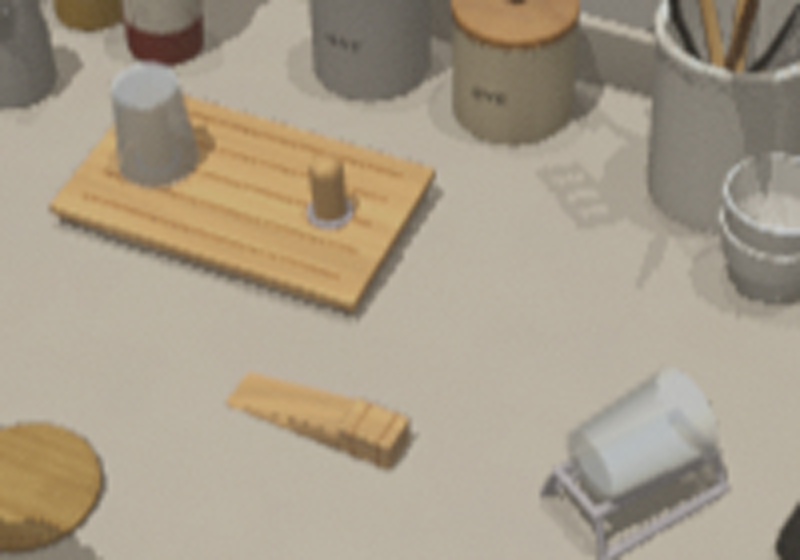

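```bash
python3 - <<'E'
from h import *
np.set_printoptions(precision=4,suppress=True)
t=cam('top');s=cam('scene')
A=lambda x,y:((x+.5)/5-.5+145,(y+.5)/5-.5+145)
B=lambda x,y:((x+.5)/8-.5+295,(y+.5)/8-.5+190)
S=lambda x,y:((x+.5)/4-.5+150,(y+.5)/4-.5+140)
P=lambda c,p,z:onz(c,*p,z)
print('board top view')
for n,p,z in (('RL',(55,52),.0305),('RR',(508,32),.0305),('FL',(62,314),.024),('FR',(515,295),.024)): print(n,P(t,A(*p),z))
print('board scene')
for n,p,z in (('FL',(53,207),.024),('FR',(352,303),.024),('RR',(434,174),.0305)): print(n,P(s,S(*p),z))
print('tri FL',tri(t,A(62,314),s,S(53,207)),'FR',tri(t,A(515,295),s,S(352,303)),'RR',tri(t,A(508,32),s,S(434,174)))
print('pegtop',tri(t,A(410,162),s,S(327,168)))
print('wedge tail/tip top', [P(t,A(*p),z) for p,z in (((437,485),.005),((442,428),.005),((666,432),.026),((666,488),.026),((597,432),.023),((597,486),.023))])
print('wedge scene', [P(s,S(*p),z) for p,z in (((228,403),.0),((248,374),.005),((409,413),.026),((389,448),.026),((386,467),0.0))])
print('glass base', tri(t,B(268,362),s,S(597,470)), 'rim', tri(t,B(383,155),s,S(690,405)))
print([P(t,B(*p),z) for p,z in (((205,330),.06),((335,395),.06),((312,118),.06),((457,210),.06))])
print('cradle',[P(t,B(*p),.04) for p in ((140,335),(305,435),(290,72),(450,180))])
E
```

```text
board top view
RL [0.6707 0.1572 0.0305]
RR [ 0.6778 -0.1015  0.0305]
FL [0.5215 0.1537 0.024 ]
FR [ 0.5283 -0.1034  0.024 ]
board scene
FL [0.5187 0.1513 0.024 ]
FR [ 0.5263 -0.1016  0.024 ]
RR [ 0.6686 -0.1001  0.0305]
tri FL (array([0.5218, 0.1545, 0.0201]), np.float64(0.0005973654858680506)) FR (array([ 0.5277, -0.1023,  0.023 ]), np.float64(0.0024468961190207703)) RR (array([ 0.678 , -0.0988,  0.0224]), np.float64(0.005593983384347914))
pegtop (array([ 0.5982, -0.048 ,  0.0756]), np.float64(0.002974150867838248))
wedge tail/tip top [array([ 0.4213, -0.0567,  0.005 ]), array([ 0.4536, -0.0599,  0.005 ]), array([ 0.4501, -0.1871,  0.026 ]), array([ 0.419 , -0.1865,  0.026 ]), array([ 0.4506, -0.1485,  0.023 ]), array([ 0.4205, -0.148 ,  0.023 ])]
wedge scene [array([ 0.4237, -0.0554,  0.    ]), array([ 0.4494, -0.0574,  0.005 ]), array([ 0.4504, -0.184 ,  0.026 ]), array([ 0.4178, -0.185 ,  0.026 ]), array([ 0.4205, -0.1808,  0.    ])]
glass base (array([ 0.4388, -0.3228,  0.0536]), np.float64(0.0008855118060760416)) rim (array([ 0.5078, -0.3613,  0.0628]), np.float64(0.001329244054411606))
[array([ 0.4499, -0.3004,  0.06  ]), array([ 0.4275, -0.3435,  0.06  ]), array([ 0.5211, -0.3389,  0.06  ]), array([ 0.4891, -0.3869,  0.06  ])]
cradle [array([ 0.4479, -0.2811,  0.04  ]), array([ 0.413 , -0.3368,  0.04  ]), array([ 0.538 , -0.3357,  0.04  ]), array([ 0.4997, -0.3898,  0.04  ])]
```

Measured so far:

| Item | Measurement |
|---|---|
| Stand | centre ≈ (0.600, 0.026), yaw ≈ 1.5° |
| Wedge | tail ≈ (0.435, -0.166), pointing +y (≈ 88.7°) |
| Glass | base ≈ (0.439, -0.323), mouth at about -30° (length 79 mm, which checks) |

First I'll go to the wedge.

```bash
cat >> h.py <<'E'
def plan(pos,rpy,n,start=None):
    """print n rows (tool-frame, cm/deg) interpolating from start/current to target"""
    st=r.sense()
    p0,R0=(np.array(st['position']),rot(st['ee_rot'])) if start is None else (np.array(start[0]),rot(start[1]))
    p1,R1=np.array(pos),rot(rpy)
    rv=R.from_matrix(R0.T@R1).as_rotvec(); dp=p1-p0
    print('dist',np.linalg.norm(dp),'ang',np.degrees(np.linalg.norm(rv)))
    Rc=R0
    for i in range(n):
        print(np.round(Rc.T@dp/n*100,2).tolist(),np.round(np.degrees(rv)/n,2).tolist())
        Rc=Rc@R.from_rotvec(rv/n).as_matrix()
    return p1,rpy
def st():
    s=r.sense(); np.set_printoptions(precision=4,suppress=True)
    print(s['time'],s['position'],s['ee_rot'],'F',s['wrist_force'],'op',s['opening'],'q',np.array(s['qpos']))
E
python3 - <<'E'
from h import *
a=plan((0.27,0.33,0.30),(180,0,130),6)
a=plan((0.40,0.05,0.26),(180,0,98),7,a)
a=plan((0.435,-0.166,0.12),(180,0,88.7),6,a)
E
```

```text
dist 0.29242915586693413 ang 36.43186499626068
[-3.08, -3.59, -1.15] [-0.01, 0.0, 6.07]
[-3.45, -3.25, -1.16] [-0.01, 0.0, 6.07]
[-3.77, -2.86, -1.16] [-0.01, 0.0, 6.07]
[-4.05, -2.45, -1.16] [-0.01, 0.0, 6.07]
[-4.29, -2.0, -1.16] [-0.01, 0.0, 6.07]
[-4.48, -1.54, -1.16] [-0.01, 0.0, 6.07]
dist 0.3112876483254676 ang 32.0
[-4.26, -1.15, 0.57] [-0.0, -0.0, 4.57]
[-4.34, -0.81, 0.57] [-0.0, -0.0, 4.57]
[-4.39, -0.46, 0.57] [-0.0, -0.0, 4.57]
[-4.41, -0.11, 0.57] [-0.0, -0.0, 4.57]
[-4.4, 0.25, 0.57] [-0.0, -0.0, 4.57]
[-4.37, 0.6, 0.57] [-0.0, -0.0, 4.57]
[-4.31, 0.94, 0.57] [-0.0, -0.0, 4.57]
dist 0.25977105304479176 ang 9.3
[-3.65, 0.08, 2.33] [0.0, -0.0, 1.55]
[-3.64, 0.18, 2.33] [0.0, -0.0, 1.55]
[-3.64, 0.27, 2.33] [0.0, -0.0, 1.55]
[-3.63, 0.37, 2.33] [0.0, -0.0, 1.55]
[-3.62, 0.47, 2.33] [0.0, -0.0, 1.55]
[-3.6, 0.57, 2.33] [0.0, -0.0, 1.55]
```

```bash
python3 -m handwheel '[-3.1,-3.6,-1.2,0,0,6,8.5, -3.5,-3.2,-1.2,0,0,6,8.5, -3.8,-2.9,-1.2,0,0,6,8.5, -4,-2.4,-1.2,0,0,6,8.5, -4.3,-2,-1.2,0,0,6,8.5, -4.5,-1.5,-1.2,0,0,6,8.5]'
python3 -c "
from h import *
st()
a=plan((0.40,0.05,0.26),(180,0,98),8)"
```

```text
time: 0.75
position: [0.2694, 0.3244, 0.2971]
ee_rot: [-179.2, 0.3, 129.7]
wrist_force: [2.0, 1.1, 0.2]
opening: 0.0849
0.75 [0.2694 0.3244 0.2971] [-179.1989    0.3344  129.658 ] F [1.9823 1.0783 0.1561] op 0.08489963039662765 q [ 43.5608 -21.0974 104.8119  -0.2813  97.1074   3.8724]
dist 0.30613038103422097 ang 31.66723517433085
[-3.68, -0.92, 0.5] [-0.09, 0.07, 3.96]
[-3.74, -0.67, 0.49] [-0.09, 0.07, 3.96]
[-3.77, -0.41, 0.49] [-0.09, 0.07, 3.96]
[-3.79, -0.15, 0.48] [-0.09, 0.07, 3.96]
[-3.8, 0.11, 0.48] [-0.09, 0.07, 3.96]
[-3.78, 0.37, 0.47] [-0.09, 0.07, 3.96]
[-3.74, 0.63, 0.47] [-0.09, 0.07, 3.96]
[-3.69, 0.89, 0.47] [-0.09, 0.07, 3.96]
```

Tracking is good, so I'll go on.

```bash
python3 -m handwheel '[-3.7,-0.9,0.5,-0.1,0,4,8.5, -3.7,-0.7,0.5,-0.1,0,4,8.5, -3.8,-0.4,0.5,-0.1,0,4,8.5, -3.8,-0.2,0.5,-0.1,0,4,8.5, -3.8,0.1,0.5,-0.1,0,4,8.5, -3.8,0.4,0.5,-0.1,0,4,8.5, -3.7,0.6,0.5,-0.1,0,4,8.5, -3.7,0.9,0.5,-0.1,0,4,8.5]' >/dev/null
python3 -c "
from h import *
st()
a=plan((0.435,-0.166,0.14),(180,0,88.7),6)"
```

```text
1.55 [0.3996 0.0355 0.2612] [179.2362   0.325   96.1828] F [ 1.419  -0.1495  0.4458] op 0.084848957884261 q [ -2.0664 -26.2802 112.3056  -0.2123  93.172   -8.2646]
dist 0.23776522845174725 ang 7.530780260508412
[-3.39, 0.2, 2.04] [0.13, 0.05, 1.25]
[-3.39, 0.28, 2.04] [0.13, 0.05, 1.25]
[-3.38, 0.36, 2.04] [0.13, 0.05, 1.25]
[-3.37, 0.43, 2.03] [0.13, 0.05, 1.25]
[-3.37, 0.51, 2.03] [0.13, 0.05, 1.25]
[-3.36, 0.59, 2.02] [0.13, 0.05, 1.25]
```

```bash
python3 -m handwheel '[-3.4,0.2,2,0.1,0,1.2,8.5, -3.4,0.3,2,0.1,0,1.2,8.5, -3.4,0.4,2,0.1,0,1.2,8.5, -3.4,0.4,2,0.1,0,1.2,8.5, -3.2,0.5,2,0.1,0,1.2,8.5, -2.5,0.6,2,0.1,0,1.2,8.5,0,0,0,0,0,0,8.5]' >/dev/null
python3 -c "
from h import *
st()
cw=cam('wrist');im=optics.read_camera('wrist'); cv2.imwrite('pics/wr1.png',im[:,:,::-1])
print([proj(cw,p) for p in ((.435,-.166,.026),(.4375,-.057,.005),(.4345,-.187,.026))])
a=plan((0.435,-0.166,0.03),(180,0,88.7),4)"
```

```text
2.25 [ 0.4353 -0.1689  0.1371] [179.7205   0.2313  88.1808] F [-0.3441 -0.4252 -0.5816] op 0.08544991310942054 q [-27.4336 -10.1778 112.6299  -0.09    77.1959 -25.5954]
[array([249.3014, 186.5042]), array([248.1053,  65.379 ]), array([249.4851, 207.6063])]
dist 0.10842590961158594 ang 0.617095086480841
[0.06, -0.03, 2.71] [0.08, 0.06, -0.12]
[0.06, -0.03, 2.71] [0.08, 0.06, -0.12]
[0.05, -0.03, 2.71] [0.08, 0.06, -0.12]
[0.05, -0.02, 2.71] [0.08, 0.06, -0.12]
```

View pics/wr1.png

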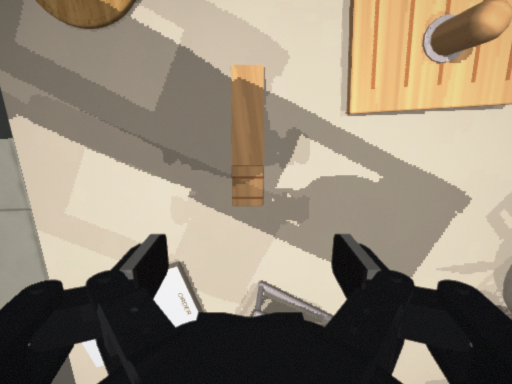

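The wrist view agrees with the predictions: tip at (249,65), tail end at (249,206), wedge centred between the jaws. I'll descend to it now.

```bash
python3 -m handwheel '[0.06,0,2.7,0,0,-0.1,6.5, 0.06,0,2.7,0,0,-0.1,6, 0.05,0,2.7,0,0,-0.1,6, 0.05,0,2.7,0,0,-0.1,6, 0,0,1.4,0,0,0,6, 0,0,0.8,0,0,0,6,0,0,0,0,0,0,6]' 60
python3 -c "
from h import *
st()
a=plan((0.435,-0.166,0.002),(180,0,88.7),1)"
```

```text
time: 3.0
position: [0.441, -0.1631, 0.0106]
ee_rot: [179.2, 0.3, 88.9]
wrist_force: [-0.1, 0.6, 0.0]
opening: 0.06
3.0 [ 0.441  -0.1631  0.0106] [179.1578   0.3395  88.9398] F [-0.0846  0.5591  0.0394] op 0.059973343031634686 q [-26.5899   0.0312 117.6707   0.0645  61.3918 -25.5627]
dist 0.010903625082404424 ang 0.9398410017260505
[-0.3, -0.6, 0.86] [0.84, 0.34, 0.24]
```

```bash
python3 -m handwheel '[-0.3,-0.6,0.7,0.8,0.3,0.2,6, 0,0,0,0,0,0,2.5,0,0,0,0,0,0,2.5,0,0,0,0,0,0,2.5,0,0,0,0,0,0,2.5]' 60
python3 -c "
from h import *
st()
im=optics.read_camera('wrist'); cv2.imwrite('pics/wr2.png',im[:,:,::-1])"
```

```text
time: 3.5
position: [0.4377, -0.1673, 0.0075]
ee_rot: [179.7, 0.2, 88.8]
wrist_force: [0.3, 0.6, 0.4]
opening: 0.0285
3.5 [ 0.4377 -0.1673  0.0075] [179.6783   0.1783  88.7706] F [0.2603 0.6404 0.3885] op 0.028541472969691364 q [-27.1762   0.6619 117.4249  -0.0222  61.5459 -25.9368]
```

View pics/wr2.png

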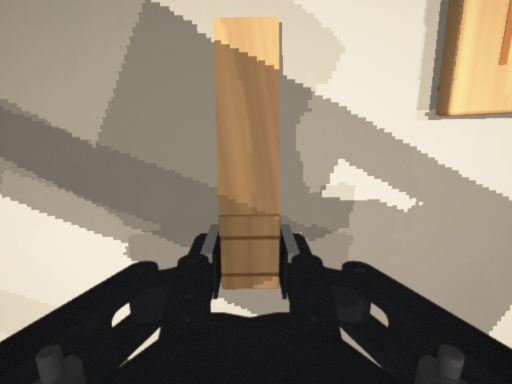

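The tail is gripped (opening 28.5 mm), but about 5 mm too high. I'll regrip lower.

```bash
python3 -m handwheel '[0,0,0,0,0,0,4.2, 0,0,0.3,0,0,0,4.2, 0,0,0.3,0,0,0,4.2, 0,0,0.2,0,0,0,4.2,0,0,0,0,0,0,2.5,0,0,0,0,0,0,2.5,0,0,0,0,0,0,2.5]' 70
python3 -c "
from h import *
st()
"
```

```text
time: 4.25
position: [0.438, -0.1678, -0.0001]
ee_rot: [179.7, 0.2, 88.8]
wrist_force: [-0.2, -0.1, 0.5]
opening: 0.0288
4.25 [ 0.438  -0.1678 -0.0001] [179.6869   0.2095  88.7747] F [-0.1583 -0.0938  0.5344] op 0.0288183680378009 q [-27.1899   1.5346 117.4886  -0.0588  60.6037 -25.9364]
```

Now I'll lift it, turn it 87° and set it in front of the board's edge.

```bash
python3 - <<'E'
from h import *
a=plan((.425,-.158,.035),(180,0,80),2)
a=plan((.405,-0.05,.035),(180,0,29),6,a)
a=plan((.392,.0215,.035),(180,0,1.5),4,a)
E
```

```text
dist 0.03867513101871401 ang 8.783294061601177
[0.47, -0.65, -1.76] [0.16, 0.09, 4.39]
[0.42, -0.69, -1.76] [0.16, 0.09, 4.39]
dist 0.10983624174196784 ang 50.99999999999999
[1.71, -0.64, -0.0] [-0.0, -0.0, 8.5]
[1.6, -0.89, -0.0] [-0.0, -0.0, 8.5]
[1.45, -1.11, -0.0] [-0.0, -0.0, 8.5]
[1.27, -1.32, -0.0] [-0.0, -0.0, 8.5]
[1.06, -1.49, -0.0] [-0.0, -0.0, 8.5]
[0.83, -1.63, -0.0] [-0.0, -0.0, 8.5]
dist 0.07267220926874317 ang 27.5
[0.58, -1.72, -0.0] [-0.0, -0.0, 6.88]
[0.37, -1.78, -0.0] [-0.0, -0.0, 6.88]
[0.16, -1.81, -0.0] [-0.0, -0.0, 6.88]
[-0.06, -1.82, -0.0] [-0.0, -0.0, 6.88]
```

```bash
python3 -m handwheel '[0,0,-1.8,0.2,0.1,0,2, 0.5,-0.7,-1.8,0.2,0.1,8,2, 1.7,-0.6,0,0,0,8.5,2, 1.6,-0.9,0,0,0,8.5,2, 1.5,-1.1,0,0,0,8.5,2, 1.3,-1.3,0,0,0,8.5,2, 1.1,-1.5,0,0,0,8.5,2,0.8,-1.6,0,0,0,8.5,2]' 
python3 -c "
from h import *
st()
a=plan((.392,.0215,.03),(180,0,1.5),6)
"
```

```text
time: 5.05
position: [0.4089, -0.0517, 0.0352]
ee_rot: [-179.8, 0.2, 28.9]
wrist_force: [-0.6, -0.3, -0.8]
opening: 0.0291
5.05 [ 0.4089 -0.0517  0.0352] [-179.808     0.1745   28.9074] F [-0.6219 -0.3174 -0.8484] op 0.029116623240221805 q [-14.3657 -11.008  124.8897   0.022   66.3769  46.7183]
dist 0.07535050226060572 ang 27.408303385346233
[0.34, -1.2, 0.09] [-0.02, 0.04, 4.57]
[0.25, -1.23, 0.09] [-0.02, 0.04, 4.57]
[0.15, -1.24, 0.09] [-0.02, 0.04, 4.57]
[0.05, -1.25, 0.09] [-0.02, 0.04, 4.57]
[-0.05, -1.25, 0.09] [-0.02, 0.04, 4.57]
[-0.15, -1.24, 0.09] [-0.02, 0.04, 4.57]
```

```bash
python3 -m handwheel '[0.3,-1.2,0.1,0,0,4.6,2, 0.3,-1.2,0.1,0,0,4.6,2, 0.2,-1.2,0.1,0,0,4.6,2, 0.1,-1.2,0.1,0,0,4.6,2, 0,-1.2,0.1,0,0,4.6,2, -0.1,-1.2,0.1,0,0,4.6,2, 0,0,0,0,0,0,2]' 
python3 -c "
from h import *
st()
cw=cam('wrist');
im=optics.read_camera('wrist'); cv2.imwrite('pics/wr3.png',im[:,:,::-1])
im=optics.read_camera('top'); crop('pics/top3.png',im,145,305,145,255,5)
a=plan((.392,.0215,.0),(180,0,1.5),4)
"
```

```text
time: 5.75
position: [0.3918, 0.0252, 0.0267]
ee_rot: [-179.8, 0.5, 0.0]
wrist_force: [0.6, -0.2, -0.5]
opening: 0.0287
5.75 [0.3918 0.0252 0.0267] [-179.8399    0.4731    0.0142] F [ 0.6201 -0.1528 -0.546 ] op 0.028724223057848015 q [ -3.9296 -13.4283 127.9395   0.1393  65.9719  85.9997]
dist 0.027107070441508493 ang 1.3688538288082308
[-0.0, 0.07, 0.67] [-0.03, 0.11, -0.32]
[-0.0, 0.07, 0.67] [-0.03, 0.11, -0.32]
[-0.01, 0.07, 0.67] [-0.03, 0.11, -0.32]
[-0.01, 0.07, 0.67] [-0.03, 0.11, -0.32]
```

View pics/wr3.png

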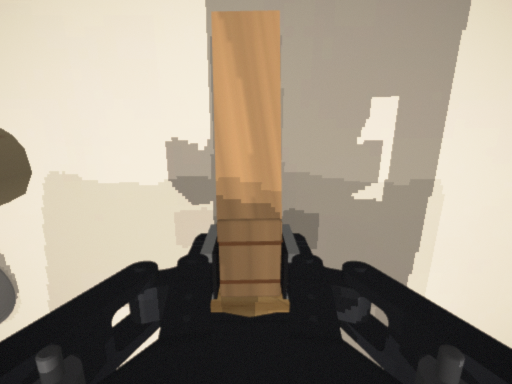

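View pics/top3.png

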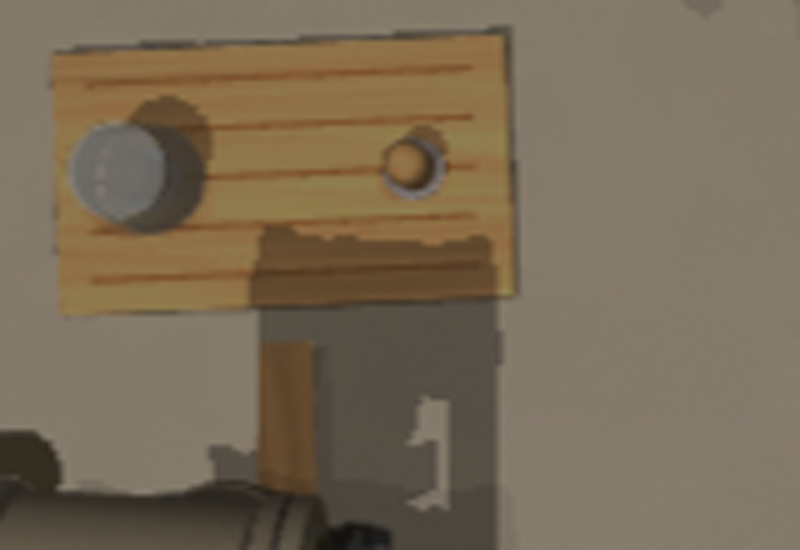

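```bash
python3 - <<'E'
from h import *
t=cam('top')
A=lambda x,y:((x+.5)/5-.5+145,(y+.5)/5-.5+145)
print(onz(t,*A(261,342),.032),onz(t,*A(315,342),.032),onz(t,*A(288,480),.05))
print('coaster',onz(t,202,268,.01))
E
python3 -m handwheel '[0,0,0.7,0,0.1,-0.4,2, 0,0.1,0.7,0,0.1,-0.4,2, 0,0.1,0.6,0,0.1,-0.4,2, 0,0.1,0.3,0,0.1,-0.4,2, 0,0,0,0,0,0,2]'
```

```text
[0.50374558 0.03922974 0.032     ] [0.50328483 0.00888229 0.032     ] [0.42773832 0.02129703 0.05      ]
coaster [0.34884777 0.02838556 0.01      ]
time: 6.35
position: [0.3922, 0.0192, 0.0014]
ee_rot: [-179.9, 0.0, 2.1]
wrist_force: [0.2, 0.0, -1.3]
opening: 0.0288
```

Everything lines up: tip at (0.504, 0.024), coaster clear of the tail. I'll lower the last millimetre, trim it, then push along x while watching the force.

```bash
python3 -m handwheel '[0,-0.2,0.2,0,0,0.5,2, 1,0,0,0,0,0,2, 1,0,0,0,0,0,2, 1,0,0,0,0,0,2, 1,0,0,0,0,0,2]'; python3 -c "
from h import *
st()
plan((.447,.0233,.0),(180,0,1.6),3)"
```

```text
time: 6.85
position: [0.4334, 0.0219, 0.0004]
ee_rot: [-180.0, 0.1, 1.5]
wrist_force: [-0.2, -0.1, -0.3]
opening: 0.0288
6.85 [0.4334 0.0219 0.0004] [-179.9532    0.0848    1.5098] F [-0.1984 -0.0963 -0.3465] op 0.02875588524655012 q [ -3.9148  -3.6322 122.5173   0.0441  61.2037  84.5542]
dist 0.013722153528653955 ang 0.13237411601259588
[0.46, -0.03, 0.01] [-0.02, 0.03, -0.03]
[0.46, -0.03, 0.01] [-0.02, 0.03, -0.03]
[0.46, -0.03, 0.01] [-0.02, 0.03, -0.03]
```

```bash
python3 -m handwheel '[0.6,0,0.05,0,0,0,2, 0.6,0,0.05,0,0,0,2, 0.5,0,0,0,0,0,2, 0.5,0,0,0,0,0,2]'; python3 -m handwheel '[0.4,0,0,0,0,0,2, 0.4,0,0,0,0,0,2, 0.3,0,0,0,0,0,2]';  python3 -c "
from h import *
st()
im=optics.read_camera('scene'); crop('pics/sc4.png',im,150,350,140,280,4)
im=optics.read_camera('top'); crop('pics/top4.png',im,145,305,145,255,5)"
```

```text
time: 7.25
position: [0.4493, 0.0227, -0.0003]
ee_rot: [-180.0, 1.2, 1.6]
wrist_force: [-24.8, -0.8, 30.8]
opening: 0.0291
time: 7.55
position: [0.4498, 0.0227, -0.0001]
ee_rot: [180.0, 2.8, 1.6]
wrist_force: [-19.4, -1.6, 21.4]
opening: 0.029
7.55 [ 0.4498  0.0227 -0.0001] [179.9994   2.7605   1.6393] F [-19.3517  -1.5768  21.4045] op 0.02903193128223609 q [ -3.4339   1.7646 117.3071  -0.2729  63.6781  85.0537]
```

View pics/sc4.png

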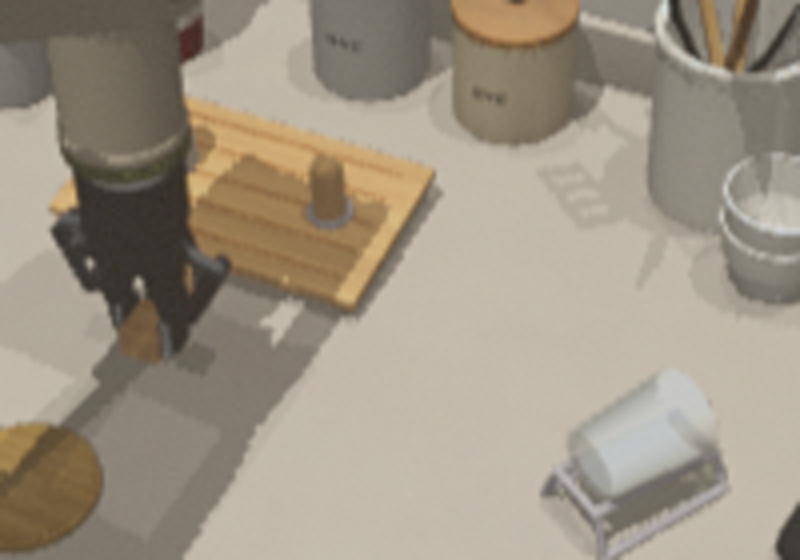

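View pics/top4.png

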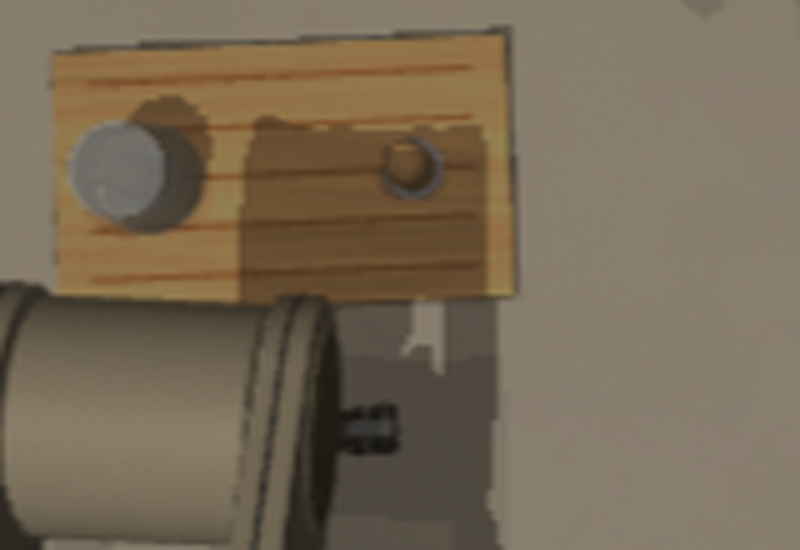

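The tip has engaged (x contact), but I pressed the wedge onto the counter (30 N down) and the tool pitched 2.8°. I'll unload the vertical force and undo the pitch before pushing further.

```bash
python3 -m handwheel '[0,0,-0.05,0,1.4,0,2, 0,0,-0.05,0,1.4,0,2]'; python3 -m handwheel '[0,0,0,0,0.5,0,2]'
```

```text
time: 7.85
position: [0.4494, 0.0229, 0.0003]
ee_rot: [-180.0, -0.0, 1.6]
wrist_force: [1.9, -0.8, -5.5]
opening: 0.029
time: 7.95
position: [0.4494, 0.0229, 0.0003]
ee_rot: [-180.0, -0.6, 1.6]
wrist_force: [-0.6, -0.3, 3.1]
opening: 0.0289
```

```bash
python3 -m handwheel '[0.4,0,0,0,-0.3,0,2, 0.4,0,0,0,0,0,2]';python3 -m handwheel '[0.4,0,0,0,0.3,0,2, 0.4,0,0,0,0.3,0,2]'
```

```text
time: 8.15
position: [0.4508, 0.0231, -0.0003]
ee_rot: [-180.0, 0.5, 1.7]
wrist_force: [-28.4, -2.5, 36.1]
opening: 0.0288
time: 8.35
position: [0.4509, 0.0231, -0.0003]
ee_rot: [180.0, 1.0, 1.7]
wrist_force: [-23.9, -1.8, 28.7]
opening: 0.0288
```

The push is coupling into downward pressure and the friction blocks it. I'll regrip 4 mm higher so the fingertips clear the counter, then push with a slight upward bias.

```bash
python3 -m handwheel '[0,0,0,0,0.5,0,3.6, 0,0,-0.2,0,0.5,0,3.6, 0,0,-0.2,0,0,0,3.6, 0,0,0,0,0,0,2, 0,0,0,0,0,0,2, 0,0,0,0,0,0,2]' 80; python3 -m handwheel '[0.3,0,-0.05,0,0,0,2]';python3 -m handwheel '[0.4,0,-0.05,0,0,0,2]'
```

```text
time: 8.95
position: [0.4514, 0.0231, 0.0049]
ee_rot: [-180.0, -0.1, 1.7]
wrist_force: [-0.0, -0.3, -2.4]
opening: 0.0287
time: 9.05
position: [0.4519, 0.0232, 0.0049]
ee_rot: [-180.0, 0.2, 1.7]
wrist_force: [-17.6, -2.1, 13.7]
opening: 0.0283
time: 9.15
position: [0.4526, 0.0232, 0.0049]
ee_rot: [-180.0, 0.6, 1.7]
wrist_force: [-21.7, -1.6, 21.8]
opening: 0.0281
```

```bash
python3 -m handwheel '[0.4,0,-0.15,0,0.3,0,2]';python3 -m handwheel '[0.4,0,-0.15,0,0.3,0,2]';python3 -m handwheel '[0.4,0,-0.2,0,0.3,0,2]'; python3 -c "
from h import *
im=optics.read_camera('wrist'); cv2.imwrite('pics/wr5.png',im[:,:,::-1])"
```

```text
time: 9.25
position: [0.4542, 0.0234, 0.0055]
ee_rot: [-180.0, 0.7, 1.7]
wrist_force: [-9.3, -1.1, 2.4]
opening: 0.0284
time: 9.35
position: [0.4559, 0.0236, 0.0059]
ee_rot: [-180.0, 0.6, 1.7]
wrist_force: [-8.1, -1.4, 0.6]
opening: 0.0286
time: 9.45
position: [0.4576, 0.0238, 0.0066]
ee_rot: [-180.0, 0.6, 1.7]
wrist_force: [-5.3, -0.1, -2.9]
opening: 0.0282
```

View pics/wr5.png

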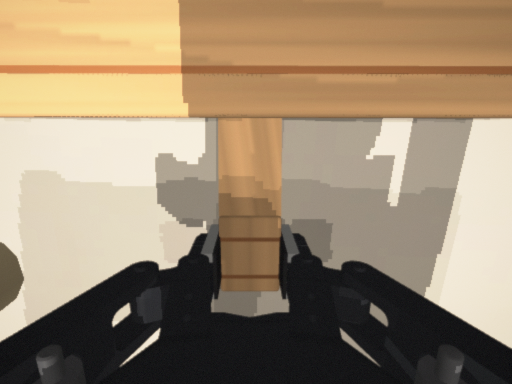

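With the upward bias the wedge slides in at about 5–9 N, straight and centred. I'll continue with a bit less bias.

```bash
python3 -m handwheel '[0.5,0,-0.13,0,0.3,0,2,0.5,0,-0.13,0,0.3,0,2]';python3 -m handwheel '[0.5,0,-0.13,0,0.3,0,2,0.5,0,-0.13,0,0.3,0,2]';python3 -m handwheel '[0.5,0,-0.13,0,0.3,0,2,0.5,0,-0.13,0,0.3,0,2]'
```

```text
time: 9.7
position: [0.4635, 0.0243, 0.0063]
ee_rot: [-179.9, 0.5, 1.7]
wrist_force: [-5.5, 0.1, -2.7]
opening: 0.0281
time: 9.9
position: [0.4693, 0.0248, 0.006]
ee_rot: [-179.9, 0.4, 1.7]
wrist_force: [-7.0, 0.1, -2.7]
opening: 0.0286
time: 10.1
position: [0.4753, 0.0253, 0.0057]
ee_rot: [-179.9, 0.4, 1.7]
wrist_force: [-6.3, -0.5, -2.6]
opening: 0.0285
```

```bash
python3 -m handwheel '[0.4,0,-0.1,0,0.3,0,2]';python3 -m handwheel '[0.4,0,-0.1,0,0.3,0,2]';python3 -m handwheel '[0.4,0,-0.1,0,0.3,0,2]';python3 -m handwheel '[0.4,0,-0.1,0,0.3,0,2]'
```

```text
time: 10.2
position: [0.4775, 0.0255, 0.0054]
ee_rot: [-179.8, 0.3, 1.7]
wrist_force: [-6.0, 0.2, -0.7]
opening: 0.0286
time: 10.3
position: [0.4794, 0.0257, 0.0051]
ee_rot: [-179.8, 0.3, 1.7]
wrist_force: [-9.3, -0.5, -0.0]
opening: 0.0288
time: 10.4
position: [0.4798, 0.0257, 0.0049]
ee_rot: [-179.8, 0.4, 1.7]
wrist_force: [-25.2, -2.0, 22.8]
opening: 0.0279
time: 10.5
position: [0.4798, 0.0258, 0.0049]
ee_rot: [-179.8, 0.6, 1.8]
wrist_force: [-24.3, -2.3, 20.9]
opening: 0.0286
```

The force jumped at x = 0.480, where level was expected. I'll confirm it is a true jam by pushing with more upward bias.

```bash
python3 -m handwheel '[0.4,0,-0.2,0,0.3,0,2]';python3 -m handwheel '[0.5,0,-0.2,0,0.3,0,2]';python3 -m handwheel '[0.7,0,-0.25,0,0.3,0,2]';python3 -m handwheel '[0,0,0,0,0.3,0,2]'
```

```text
time: 10.6
position: [0.4798, 0.0258, 0.0052]
ee_rot: [-179.8, 0.8, 1.8]
wrist_force: [-13.4, -2.2, -1.2]
opening: 0.0283
time: 10.7
position: [0.4799, 0.0258, 0.005]
ee_rot: [-179.8, 1.1, 1.8]
wrist_force: [-21.1, -2.0, 7.6]
opening: 0.0286
time: 10.8
position: [0.4803, 0.0259, 0.0049]
ee_rot: [-179.8, 1.6, 1.8]
wrist_force: [-33.8, -3.2, 19.6]
opening: 0.0283
time: 10.9
position: [0.4801, 0.0259, 0.0049]
ee_rot: [-179.8, 1.4, 1.8]
wrist_force: [8.4, 1.6, 3.7]
opening: 0.0284
```

It is jammed: 21–34 N with less than 1 mm of motion. I'll release it and back straight up.

```bash
python3 -m handwheel '[0,0,0,0,0,0,4.5, 0,0,0,0,0,0,5, 0,0,-0.5,0,0.7,0,5, 0,0,-2,0,0.7,0,5, 0,0,-3,0,0,0,8, -1,0,-4,0,0,0,8.5, -1,0,-4,0,0,0,8.5]'; python3 -c "
from h import *
st()
im=optics.read_camera('wrist'); cv2.imwrite('pics/wr6.png',im[:,:,::-1])"
```

```text
time: 11.6
position: [0.4568, 0.0251, 0.1389]
ee_rot: [-179.8, 0.4, 1.8]
wrist_force: [1.0, -0.3, 0.7]
opening: 0.0853
11.6 [0.4568 0.0251 0.1389] [-179.7522    0.3576    1.7993] F [ 1.0279 -0.2912  0.7091] op 0.0852615093788605 q [ -3.4465 -11.1129 113.2563   0.2186  78.2354  84.7097]
```

View pics/wr6.png

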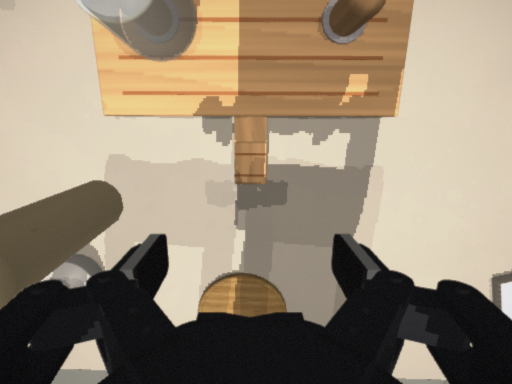

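The wedge is jammed at the middle of the edge: board from column 104 to 401 (centre 252), wedge at 251, about 62 mm sticking out. Next I'll fit a kinematic model from the logged samples to check which tilted glass grasp and placing poses are reachable.

```bash
cat > kin.py <<'E'
from h import *
from scipy.optimize import least_squares
D=[((71.539,7.506,85.315,-.001,87.26,-4.893),(.14061,.58286,.23047),(-179.919,-.0059,166.43)),
((43.5608,-21.0974,104.8119,-.2813,97.1074,3.8724),(.2694,.3244,.2971),(-179.1989,.3344,129.658)),
((-2.0664,-26.2802,112.3056,-.2123,93.172,-8.2646),(.3996,.0355,.2612),(179.2362,.325,96.1828)),
((-27.4336,-10.1778,112.6299,-.09,77.1959,-25.5954),(.4353,-.1689,.1371),(179.7205,.2313,88.1808)),
((-26.5899,.0312,117.6707,.0645,61.3918,-25.5627),(.441,-.1631,.0106),(179.1578,.3395,88.9398)),
((-14.3657,-11.008,124.8897,.022,66.3769,46.7183),(.4089,-.0517,.0352),(-179.808,.1745,28.9074)),
((-3.9296,-13.4283,127.9395,.1393,65.9719,85.9997),(.3918,.0252,.0267),(-179.8399,.4731,.0142)),
((-3.4339,1.7646,117.3071,-.2729,63.6781,85.0537),(.4498,.0227,-.0001),(179.9994,2.7605,1.6393)),
((-3.4465,-11.1129,113.2563,.2186,78.2354,84.7097),(.4568,.0251,.1389),(-179.7522,.3576,1.7993))]
def Z(a): return R.from_euler('z',a,degrees=True).as_matrix()
def Y(a): return R.from_euler('y',a,degrees=True).as_matrix()
def fk(q,p,s4=1,full=False):
    h,a1,L2,a3,L3,d6=p
    A=Z(q[0]); B=Y(q[1]); C=Y(q[1]+q[2])
    sh=np.array([0,0,h])+A@[a1,0,0]; el=sh+A@B@[0,0,L2]
    wc=el+A@C@[a3,0,L3]
    Rt=A@C@Z(s4*q[3])@Y(q[4])@Z(q[5])@Z(-90)   # tool
    t=wc+Rt@[0,0,d6]
    return (t,Rt,sh,el,wc) if full else (t,Rt)
def fit(s4):
    f=lambda p:np.concatenate([fk(q,p,s4)[0]-np.array(x) for q,x,e in D])
    return least_squares(f,[.2,0,.4,0,.4,.2])
for s4 in (1,-1):
    o=fit(s4); 
    if __name__=='__main__':
        print(s4,o.x,np.abs(o.fun).max(),[round(np.degrees(R.from_matrix(fk(q,o.x,s4)[1].T@rot(e)).magnitude()),2) for q,x,e in D])
E
python3 kin.py
```

```text
1 [ 0.18665689 -0.00099578  0.36711317  0.06396314  0.55394942  0.22904018] 0.05158889912532929 [np.float64(180.0), np.float64(180.0), np.float64(180.0), np.float64(180.0), np.float64(180.0), np.float64(180.0), np.float64(180.0), np.float64(180.0), np.float64(180.0)]
-1 [0.42960213 0.00074217 0.37078017 0.05962388 0.55307177 0.47990463] 0.054197715729511764 [np.float64(180.0), np.float64(179.93), np.float64(179.98), np.float64(179.96), np.float64(179.94), np.float64(179.98), np.float64(179.89), np.float64(179.76), np.float64(179.91)]
```

```bash
sed -i 's/h,a1,L2,a3,L3,d6=p/h,a1,L2,a3,L3,d6,b=p/; s/A@\[a1,0,0\]/A@[a1,b,0]/; s/Z(-90)/Z(90)/; s/\[.2,0,.4,0,.4,.2\]/[.2,0,.4,0,.4,.2,.05]/' kin.py
python3 kin.py
```

```text
1 [ 3.18366048e-01 -5.35775990e-05  3.69101182e-01  6.16106715e-02
  5.53473613e-01  3.65042621e-01  5.11953184e-02] 5.835419519217844e-05 [np.float64(0.0), np.float64(0.0), np.float64(0.0), np.float64(0.0), np.float64(0.0), np.float64(0.0), np.float64(0.0), np.float64(0.0), np.float64(0.0)]
-1 [ 2.99333627e-01 -1.89728879e-04  3.68813908e-01  6.19506107e-02
  5.53542368e-01  3.45389806e-01  5.06353372e-02] 0.0031708816862191305 [np.float64(0.0), np.float64(0.56), np.float64(0.42), np.float64(0.18), np.float64(0.13), np.float64(0.04), np.float64(0.28), np.float64(0.55), np.float64(0.44)]
```

```bash
cat > ik.py <<'E'
from kin import *
P=fit(1).x
lo=np.array([-169.43,-51.17,1.28,-76.62,0,-152.29]);hi=np.array([169.43,129.36,143.12,256.62,156.53,152.29])
def ik(t,Rt,q0):
    f=lambda q:np.concatenate([(fk(q,P)[0]-t)*10,(R.from_matrix(fk(q,P)[1].T@Rt)).as_rotvec()])
    o=least_squares(f,np.clip(q0,lo+.1,hi-.1),bounds=(lo,hi)); return o.x,np.abs(o.fun).max()
def toolR(az,el,flip=1):
    """tool z: azimuth az, el deg below horizontal; tool y horizontal; flip=1: tool x on upper side"""
    a,e=np.radians(az),np.radians(el)
    z=np.array([np.cos(a)*np.cos(e),np.sin(a)*np.cos(e),-np.sin(e)])
    y=np.cross([0,0,1.],z) ; y/=np.linalg.norm(y); x=np.cross(y,z)
    if x[2]<0: x,y=-x,-y
    x,y=flip*x,flip*y
    return np.c_[x,y,z]
E
python3 - <<'E'
from ik import *
np.set_printoptions(precision=1,suppress=True)
s=.026;goff=.023
base=np.array([.4388,-.3228,.06]);g=np.array([np.cos(np.radians(-30)),np.sin(np.radians(-30)),0])
peg=np.array([.6015,-.0485,.03])
for al in (30,40,50,60):
    # grasp: tool pointing along g, (90-al) below horizontal ; tool x = -g side => lower side => flip -1
    Rt=toolR(-30,90-al,-1); t=base+s*g+goff*Rt[:,2]
    q,e=ik(t,Rt,[-30,10,100,0,40,-94]); f=fk(q,P,1,True)
    print('grasp',al,q,'err',round(e,4),'wc z',f[4][2].round(2))
    for az in (0,30,60,90):
        Rt=toolR(az,al,1); G=peg+[0,0,.08-s]; t=G+goff*Rt[:,2]
        best=min((ik(t,Rt,q0) for q0 in ([-4,10,100,0,20,90],[-10,10,110,-70,60,120],[-10,10,110,90,60,0],[-10,10,110,180,60,-90])),key=lambda v:v[1])
        q,e=best; f=fk(q,P,1,True)
        if e<.01: print('  place az',az,q,'err',round(e,4),'wc',(f[4]*100).round(0), 'el',(f[3]*100).round(0))
E
```

```text
grasp 30 [ -46.    -8.2  127.9   15.    32.2 -116.7] err 0.0 wc z 0.36
  place az 0 [-18.6  -7.8 141.8 127.5  20.3 -48.8] err 0.0 wc [31. -5. 26.] el [-3.  6. 68.]
  place az 30 [-37.1   6.3 128.   81.2  53.8 -35.1] err 0.0 wc [ 34. -20.  26.] el [ 6.  2. 69.]
  place az 60 [-39.3  24.8 104.5  60.9  78.  -38.7] err 0.0 wc [ 45. -31.  26.] el [15. -6. 65.]
  place az 90 [-34.1  42.2  78.7  46.6  99.2 -43.9] err 0.0 wc [ 60. -34.  26.] el [ 23. -10.  59.]
grasp 40 [ -48.2  -12.3  135.8   33.6   21.2 -135.9] err 0.0 wc z 0.32
  place az 0 [-16.7 -11.1 137.3  68.9  13.7  10.8] err 0.0 wc [34. -5. 30.] el [-5.  7. 68.]
  place az 30 [-32.7   1.3 125.9  66.2  48.  -17.8] err 0.0 wc [ 37. -18.  30.] el [ 3.  4. 69.]
  place az 60 [-35.7  19.1 105.3  53.   72.6 -30.6] err 0.0 wc [ 47. -28.  30.] el [13. -3. 67.]
  place az 90 [-31.6  35.7  82.3  40.8  93.  -41.2] err 0.0 wc [ 60. -31.  30.] el [21. -7. 62.]
grasp 50 [ -46.9  -13.8  140.4   51.8   12.5 -152.3] err 0.0624 wc z 0.3
  place az 0 [-14.9  -9.8 130.6  25.9  22.2  54.3] err 0.0 wc [38. -5. 35.] el [-5.  7. 68.]
  place az 30 [-27.7  -0.4 121.8  48.9  46.2   1. ] err 0.0 wc [ 41. -16.  35.] el [ 2.  5. 69.]
  place az 60 [-31.3  14.9 105.   43.7  68.4 -21.1] err 0.0 wc [ 49. -24.  35.] el [11. -1. 68.]
  place az 90 [-28.5  29.7  85.6  34.4  87.1 -37.3] err 0.0 wc [ 60. -27.  35.] el [19. -4. 64.]
grasp 60 [ -42.9  -14.4  142.2   55.1    4.4 -152.3] err 0.1829 wc z 0.29
  place az 0 [-13.2  -5.5 122.4  11.7  34.3  68.8] err 0.0 wc [43. -5. 38.] el [-2.  6. 69.]
  place az 30 [-22.7   0.9 116.3  32.2  48.3  18.7] err 0.0 wc [ 45. -13.  38.] el [ 2.  5. 69.]
  place az 60 [-26.2  12.5 103.6  33.2  65.8 -10.6] err 0.0 wc [ 52. -20.  38.] el [ 9.  1. 68.]
  place az 90 [-24.6  24.6  88.5  27.4  81.5 -32.3] err 0.0 wc [ 60. -22.  38.] el [16. -2. 65.]
```

The model fits to 0.06 mm. Grasping with the tool tilted 30° from vertical and placing from the right-front (azimuth 60°) is comfortable for every joint and keeps the camera on the upper side. I'll plan the way to the pre-grasp pose.

```bash
cat >> ik.py <<'E'
def rows(q1,n,q0=None,show=True):
    q0=np.array(r.sense()['qpos']) if q0 is None else np.array(q0)
    T=[fk(q0+(np.array(q1)-q0)*k/n,P,1,True) for k in range(n+1)]
    for k in range(n):
        a,b=T[k],T[k+1]; d=a[1].T@(b[0]-a[0])*100; w=np.degrees(R.from_matrix(a[1].T@b[1]).as_rotvec())
        if show: print([round(float(v),1) for v in d],[round(float(v),1) for v in w],'->',np.round(b[0],3),'|w|',round(np.linalg.norm(w),1))
    return T
base=np.array([.4388,-.3225,.06]);ang=-31
g=np.array([np.cos(np.radians(ang)),np.sin(np.radians(ang)),0])
s=.026;goff=.023
RG=toolR(ang,60,-1); TG=base+s*g+goff*RG[:,2]
qG,eG=ik(TG,RG,[-46,-8,128,15,32,-117])
qPre,ePre=ik(TG-.09*RG[:,2],RG,[-46,-8,128,15,32,-117])
E
python3 - <<'E'
from ik import *
np.set_printoptions(precision=3,suppress=True)
print(qG,eG,TG);print(qPre,ePre)
rows(qPre,26)
E
```

```text
[ -45.583   -8.31   127.963   13.783   31.898 -114.461] 1.8017754965335637e-09 [ 0.471 -0.342  0.04 ]
[ -47.423  -25.862  132.37    11.512   45.097 -112.501] 1.9406579600955165e-11
[0.3, 1.1, 0.2] [0.2, 1.1, -5.8] -> [0.463 0.014 0.144] |w| 5.9
[0.2, 1.2, 0.2] [0.0, 1.2, -5.8] -> [0.467 0.002 0.142] |w| 5.9
[0.0, 1.2, 0.2] [-0.2, 1.2, -5.8] -> [ 0.47  -0.009  0.139] |w| 5.9
[-0.1, 1.2, 0.2] [-0.3, 1.1, -5.8] -> [ 0.473 -0.021  0.137] |w| 5.9
[-0.3, 1.2, 0.2] [-0.5, 1.1, -5.8] -> [ 0.475 -0.033  0.135] |w| 5.9
[-0.5, 1.2, 0.2] [-0.7, 1.0, -5.8] -> [ 0.477 -0.045  0.133] |w| 5.9
[-0.6, 1.1, 0.2] [-0.8, 0.8, -5.8] -> [ 0.479 -0.058  0.132] |w| 5.9
[-0.8, 1.0, 0.2] [-1.0, 0.7, -5.7] -> [ 0.481 -0.07   0.13 ] |w| 5.9
[-0.9, 0.9, 0.2] [-1.1, 0.5, -5.7] -> [ 0.482 -0.083  0.128] |w| 5.9
[-1.0, 0.8, 0.1] [-1.2, 0.4, -5.7] -> [ 0.483 -0.096  0.127] |w| 5.9
[-1.1, 0.7, 0.1] [-1.2, 0.2, -5.7] -> [ 0.483 -0.109  0.126] |w| 5.9
[-1.2, 0.5, 0.1] [-1.2, -0.0, -5.7] -> [ 0.483 -0.123  0.124] |w| 5.9
[-1.3, 0.4, 0.1] [-1.2, -0.2, -5.7] -> [ 0.483 -0.136  0.123] |w| 5.9
[-1.4, 0.2, 0.1] [-1.2, -0.4, -
[... 184 characters left out ...]
4, -0.3, 0.1] [-0.9, -1.0, -5.7] -> [ 0.476 -0.192  0.12 ] |w| 5.9
[-1.3, -0.5, 0.1] [-0.7, -1.1, -5.7] -> [ 0.473 -0.206  0.119] |w| 5.9
[-1.3, -0.7, 0.1] [-0.6, -1.2, -5.7] -> [ 0.47  -0.22   0.119] |w| 5.9
[-1.2, -0.9, 0.1] [-0.4, -1.3, -5.7] -> [ 0.466 -0.234  0.118] |w| 5.9
[-1.1, -1.0, 0.0] [-0.2, -1.4, -5.7] -> [ 0.462 -0.248  0.118] |w| 5.9
[-1.0, -1.2, 0.0] [0.1, -1.4, -5.8] -> [ 0.457 -0.262  0.118] |w| 5.9
[-0.8, -1.3, 0.0] [0.3, -1.4, -5.8] -> [ 0.452 -0.277  0.118] |w| 5.9
[-0.6, -1.4, 0.0] [0.5, -1.4, -5.8] -> [ 0.446 -0.291  0.118] |w| 5.9
[-0.5, -1.5, 0.0] [0.7, -1.3, -5.8] -> [ 0.439 -0.305  0.118] |w| 6.0
[-0.3, -1.5, 0.0] [0.9, -1.2, -5.8] -> [ 0.432 -0.319  0.118] |w| 6.0
```

```bash
python3 -m handwheel '[0.4,1.4,-0.5,0.2,1.5,-7.6,8.5, 0.1,1.5,-0.5,0,1.5,-7.6,8.5, -0.1,1.6,-0.5,-0.3,1.5,-7.6,8.5, -0.3,1.6,-0.5,-0.6,1.4,-7.6,8.5, -0.6,1.5,0.2,-0.8,1.2,-7.6,8.5, -0.9,1.4,0.2,-1,1,-7.6,8.5, -1.1,1.3,0.2,-1.2,0.8,-7.5,8.5, -1.3,1.1,0.2,-1.4,0.5,-7.5,8.5]'>/dev/null; python3 - <<'E'
from ik import *
st(); rows(qPre,16)
E
```

```text
12.45 [ 0.4927 -0.1044  0.1706] [168.0125  -6.5229  65.4977] F [-0.0125  0.2604 -0.0884] op 0.08484512340086874 q [-22.0872 -18.9734 117.3987   6.2737  69.3718   1.5167]
[-1.2, 0.5, 0.4] [-1.2, -0.1, -5.4] -> [ 0.493 -0.118  0.167] |w| 5.5
[-1.3, 0.3, 0.4] [-1.2, -0.3, -5.4] -> [ 0.492 -0.131  0.163] |w| 5.5
[-1.3, 0.1, 0.3] [-1.1, -0.5, -5.4] -> [ 0.491 -0.144  0.159] |w| 5.5
[-1.4, -0.0, 0.3] [-1.1, -0.6, -5.4] -> [ 0.489 -0.158  0.155] |w| 5.5
[-1.4, -0.2, 0.3] [-1.0, -0.8, -5.4] -> [ 0.487 -0.171  0.151] |w| 5.6
[-1.3, -0.4, 0.3] [-0.8, -0.9, -5.4] -> [ 0.485 -0.185  0.148] |w| 5.6
[-1.3, -0.6, 0.3] [-0.7, -1.1, -5.4] -> [ 0.482 -0.198  0.144] |w| 5.6
[-1.2, -0.7, 0.3] [-0.5, -1.2, -5.4] -> [ 0.478 -0.212  0.141] |w| 5.6
[-1.1, -0.9, 0.3] [-0.4, -1.2, -5.4] -> [ 0.474 -0.225  0.138] |w| 5.6
[-1.0, -1.0, 0.3] [-0.2, -1.3, -5.4] -> [ 0.47  -0.239  0.135] |w| 5.6
[-0.9, -1.2, 0.3] [0.0, -1.3, -5.4] -> [ 0.465 -0.252  0.132] |w| 5.6
[-0.7, -1.3, 0.2] [0.2, -1.3, -5.4] -> [ 0.459 -0.266  0.129] |w| 5.6
[-0.6, -1.4, 0.2] [0.4, -1.3, -5.4] -> [ 0.453 -0.279  0.126] |w| 5.6
[-0.4, -1.4, 0.2] [0.6, -1.3, -5.4] -> [ 0.447 -0.293  0.123] |w| 5.6
[-0.2, -1.5, 0.2] [0.8, -1.2, -5.4] -> [ 0.44  -0.306  0.121] |w| 5.6
[-0.0, -1.5, 0.2] [1.0, -1.1, -5.4] -> [ 0.432 -0.319  0.118] |w| 5.6
```

```bash
python3 -m handwheel '[-1.8,0.6,0.1,-1.8,-0.2,-8,8.5, -1.9,0.3,0.1,-1.7,-0.5,-8,8.5, -2,0,0.1,-1.6,-0.9,-8,8.5, -2,-0.4,0.3,-1.3,-1.3,-8,8.5, -1.9,-0.8,0.3,-1,-1.6,-8,8.5, -1.7,-1.2,0.3,-0.6,-1.8,-8,8.5, -1.5,-1.5,0.3,-0.2,-1.9,-8,8.5, -1.2,-1.8,0.3,0.2,-2,-8,8.5]'>/dev/null; python3 - <<'E'
from ik import *
st(); rows(qPre,5)
E
```

```text
13.25 [ 0.4598 -0.2706  0.153 ] [166.4923  23.8231 127.0408] F [-0.2669  0.2234  0.5676] op 0.08495331768704151 q [-42.1727 -26.394  127.9557  11.231   53.1962 -86.8027]
[-0.2, -1.2, 0.6] [0.5, -0.9, -4.0] -> [ 0.455 -0.281  0.146] |w| 4.1
[-0.1, -1.2, 0.6] [0.6, -0.8, -4.0] -> [ 0.45  -0.29   0.139] |w| 4.1
[0.1, -1.2, 0.6] [0.7, -0.7, -4.0] -> [ 0.444 -0.3    0.132] |w| 4.2
[0.2, -1.2, 0.6] [0.8, -0.7, -4.0] -> [ 0.439 -0.309  0.125] |w| 4.2
[0.3, -1.1, 0.5] [0.8, -0.6, -4.0] -> [ 0.432 -0.319  0.118] |w| 4.2
```

```bash
python3 -m handwheel '[-0.2,-1.2,0.3,0.5,-0.9,-4,8.5, -0.1,-1.2,0.4,0.6,-0.8,-4,8.5, 0.1,-1.2,0.5,0.7,-0.7,-4,8.5, 0.2,-1.2,0.5,0.8,-0.7,-4,8.5, 0.3,-1.1,0.5,0.8,-0.6,-4,8.5,0,0,0,0,0,0,8.5]'>/dev/null; python3 - <<'E'
from ik import *
st(); rows(qPre,1)
cw=cam('wrist'); im=optics.read_camera('wrist').copy()
rim=base+.08*g
for p in (base,rim,base+[0,0,.026],rim+[0,0,.032]):
    u=proj(cw,p);print(u); cv2.circle(im,tuple(int(round(v)) for v in u),4,(255,0,0),1)
cv2.imwrite('pics/wr7.png',im[:,:,::-1])
E
```

```text
13.85 [ 0.4268 -0.3233  0.126 ] [-179.0739   30.5925  149.9809] F [ 0.1574 -0.5594 -0.3505] op 0.08497494766000689 q [ -48.335   -27.4871  132.7993   11.6493   45.7233 -114.0562]
[0.2, 0.7, 0.8] [-0.4, 0.6, 0.8] -> [ 0.432 -0.319  0.118] |w| 1.1
[260.5212 175.3033]
[257.4516 237.1909]
[261.0543 200.6323]
[257.681  267.2641]
```

View pics/wr7.png

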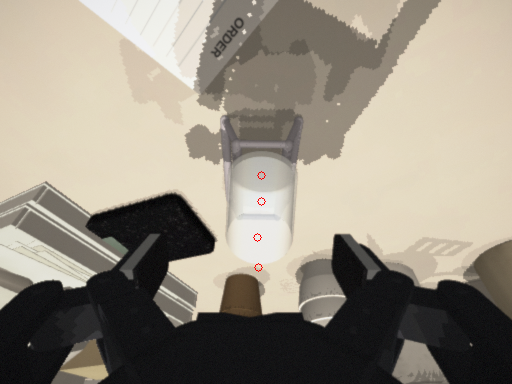

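The projected points fall on the glass: base near (262,175), rim near (258,237). The glass shows about 3 px further right, so I'll shift 2 mm along tool +y and finish the approach.

```bash
sed -i 's/^s=.026/base=base+.002*toolR(ang,60,-1)[:,1]\ns=.026/' ik.py; python3 - <<'E'
from ik import *
plan(TG-.04*RG[:,2],R.from_matrix(RG).as_euler('xyz',degrees=True),3)
E
```

```text
dist 0.05919569518616551 ang 1.025341467361427
[0.11, 0.3, 1.95] [-0.13, 0.21, 0.23]
[0.1, 0.29, 1.95] [-0.13, 0.21, 0.23]
[0.09, 0.29, 1.95] [-0.13, 0.21, 0.23]
```

```bash
python3 -m handwheel '[0.1,0.3,1.6,-0.1,0.2,0.2,8.5, 0.1,0.3,1.6,-0.1,0.2,0.2,8.5,0.1,0.3,1.6,-0.1,0.2,0.2,8.5,0,0,0,0,0,0,8.5]'; python3 - <<'E'
from ik import *
plan(TG,R.from_matrix(RG).as_euler('xyz',degrees=True),3)
cw=cam('wrist'); im=optics.read_camera('wrist').copy()
rim=base+.08*g
for p in (base,rim,base+[0,0,.026],rim+[0,0,.032]):
    u=proj(cw,p);print(u); cv2.circle(im,tuple(int(round(v)) for v in u),4,(255,0,0),1)
cv2.imwrite('pics/wr8.png',im[:,:,::-1])
E
```

```text
time: 14.3
position: [0.454, -0.3278, 0.0876]
ee_rot: [179.8, 30.4, 148.5]
wrist_force: [-0.7, -0.1, 0.6]
opening: 0.0848
dist 0.05227981267568495 ang 0.5871397847303219
[0.18, -0.04, 1.73] [-0.03, 0.13, -0.14]
[0.17, -0.04, 1.73] [-0.03, 0.13, -0.14]
[0.17, -0.04, 1.73] [-0.03, 0.13, -0.14]
[248.00224211 186.34916702]
[249.15984265 258.36551946]
[247.94292111 220.86426749]
[249.23825166 297.67870977]
```

View pics/wr8.png

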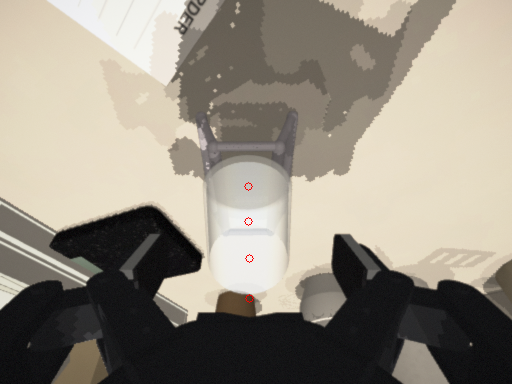

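The glass is now centred between the jaws (column 248). I'll advance and close gently.

```bash
python3 -m handwheel '[0.2,0,1.7,0,0.1,-0.1,8.5, 0.2,0,1.7,0,0.1,-0.1,8.5,0.2,0,1.3,0,0.1,-0.1,8.5,0,0,0.3,0,0,0,8.5,0,0,0,0,0,0,8.5]'; python3 - <<'E'
from ik import *
plan(TG,R.from_matrix(RG).as_euler('xyz',degrees=True),1)
E
```

```text
time: 14.85
position: [0.4752, -0.3407, 0.0494]
ee_rot: [180.0, 30.7, 148.7]
wrist_force: [-0.8, -0.1, -0.5]
opening: 0.0848
dist 0.009880943741194982 ang 0.711372120653545
[0.74, -0.12, 0.64] [-0.1, 0.66, -0.23]
```

```bash
python3 -m handwheel '[0.4,-0.1,0.3,0,0.4,-0.1,8.5, 0.4,0,0.3,0,0.3,0,8.5,0,0,0,0,0,0,8.5]'; python3 -m handwheel '[0,0,0,0,0,0,6.5,0,0,0,0,0,0,5,0,0,0,0,0,0,4.5,0,0,0,0,0,0,4.5]' 30;python3 - <<'E'
from ik import *
plan(TG,R.from_matrix(RG).as_euler('xyz',degrees=True),1)
cw=cam('wrist'); im=optics.read_camera('wrist').copy()
cv2.imwrite('pics/wr9.png',im[:,:,::-1])
E
```

```text
time: 15.15
position: [0.4719, -0.3402, 0.0426]
ee_rot: [-179.9, 30.1, 148.8]
wrist_force: [-0.8, 0.2, 0.8]
opening: 0.0852
time: 15.55
position: [0.4721, -0.3405, 0.0436]
ee_rot: [-179.9, 30.2, 148.8]
wrist_force: [-1.2, -0.7, -0.5]
opening: 0.0567
dist 0.0035326233693025568 ang 0.2714134902742767
[0.2, 0.03, 0.29] [-0.14, 0.17, -0.15]
```

View pics/wr9.png

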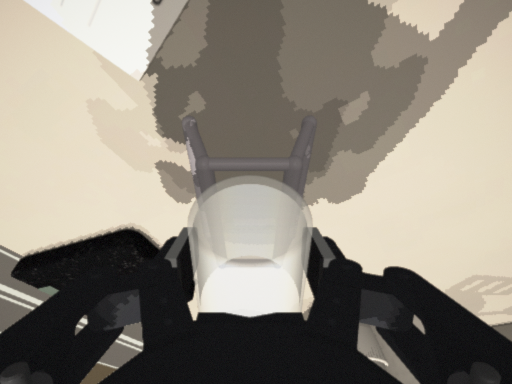

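Gripped: opening 56.7 mm, which matches the glass's diameter about 30 mm from its base. I'll lift it straight up.

```bash
python3 -m handwheel '[-0.3,0,-0.5,0,0,0,4.5, -0.5,0,-0.9,0,0,0,4.5, -1,0,-1.7,0,0,0,4.5, -1.5,0,-2.6,0,0,0,4.5, -1.5,0,-2.6,0,0,0,4.5, -1.5,0,-2.6,0,0,0,4.5,0,0,0,0,0,0,4.5]' 40; python3 - <<'E'
from ik import *
st()
im=optics.read_camera('scene'); crop('pics/sc10.png',im,220,420,140,290,4)
cw=cam('wrist'); im=optics.read_camera('wrist').copy()
cv2.imwrite('pics/wr10.png',im[:,:,::-1])
E
```

```text
time: 16.3
position: [0.4705, -0.3396, 0.1765]
ee_rot: [-179.9, 30.0, 148.8]
wrist_force: [0.2, -0.4, 0.7]
opening: 0.0561
16.3 [ 0.4705 -0.3396  0.1765] [-179.9163   30.0287  148.778 ] F [ 0.2281 -0.4086  0.6669] op 0.05612047215538536 q [ -45.2307  -21.5118  122.8454    9.0292   49.7164 -108.0528]
```

View pics/wr10.png

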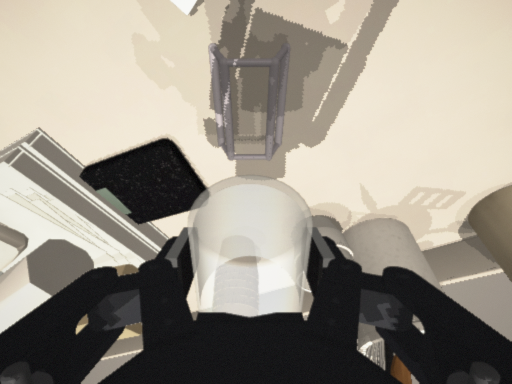

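View pics/sc10.png

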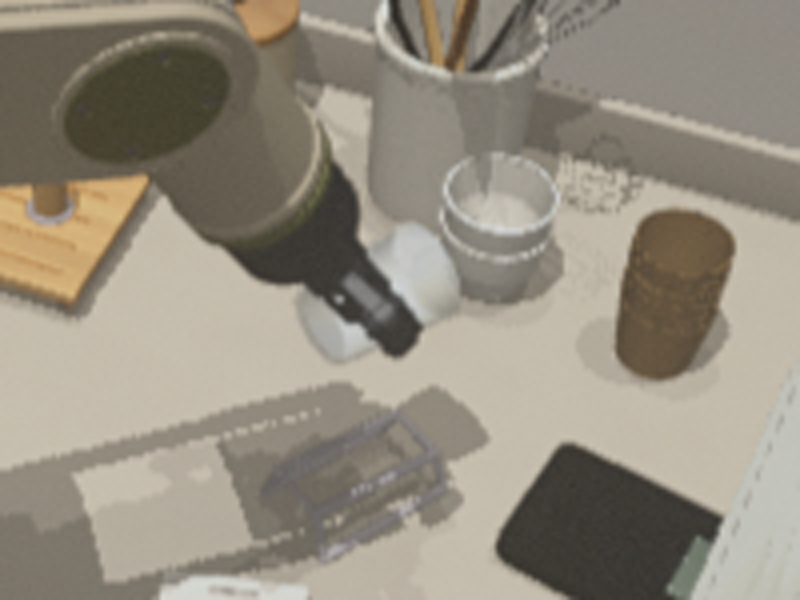

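The glass is held level, unchanged in the grip. Now I'll re-measure the free peg with the board level.

```bash
python3 - <<'E'
from ik import *
im=optics.read_camera('top'); crop('pics/top11.png',im,145,305,145,255,5)
im=optics.read_camera('scene'); crop('pics/sc11.png',im,140,290,130,250,5)
E
```

```text
(no output)
```

View pics/top11.png

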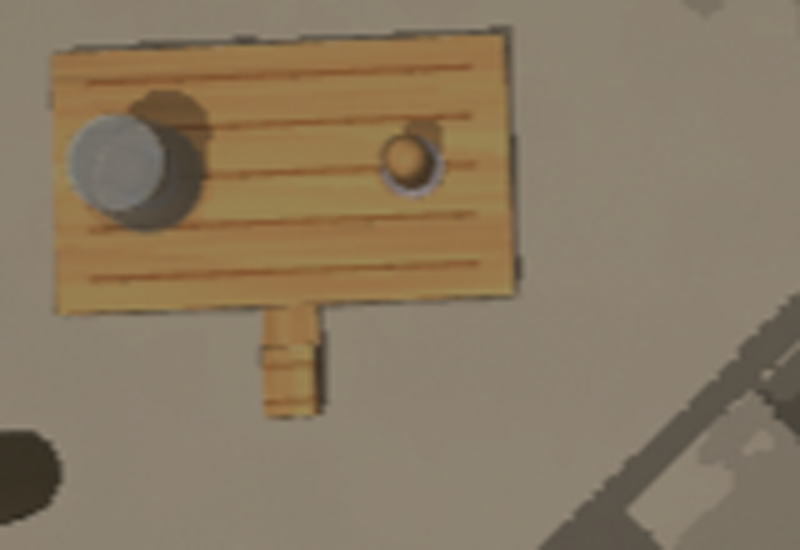

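View pics/sc11.png

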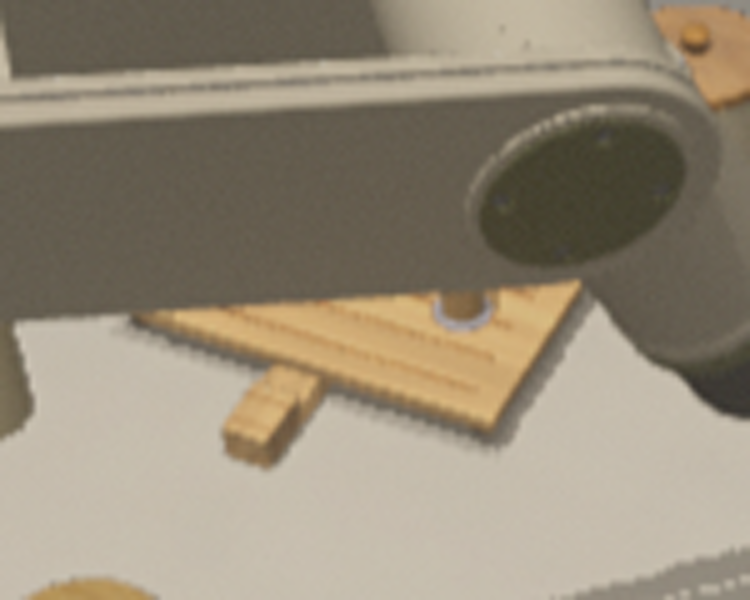

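```bash
python3 - <<'E'
from ik import *
np.set_printoptions(precision=4,suppress=True)
t=cam('top');s_=cam('scene')
A=lambda x,y:((x+.5)/5-.5+145,(y+.5)/5-.5+145)
S=lambda x,y:((x+.5)/5-.5+140,(y+.5)/5-.5+130)
print('foot',onz(t,*A(412,166),.030),onz(s_,*S(463,307),.030),'top',onz(t,*A(408,158),.084))
c=[onz(t,*A(*p),.030) for p in ((52,53),(506,34),(55,314),(515,296))]; print(c,np.mean(c,0))
Q=[('FL',(55,314)),('FR',(515,296))]
print('FR tri',tri(t,A(515,296),s_,S(491,428)))
print('wedge tail end',onz(t,*A(265,416),.026),onz(t,*A(320,416),.026))
# glass in tool frame
Rg=rot((-179.92,30.1,148.8)); Tg=np.array([.4721,-.3405,.0436])
bt=Rg.T@(base-Tg); at=Rg.T@g; print('bt',bt,'at',at)
E
```

```text
foot [ 0.602  -0.0462  0.03  ] [ 0.6043 -0.0435  0.03  ] top [ 0.6001 -0.049   0.084 ]
[array([0.6702, 0.1591, 0.03  ]), array([ 0.6768, -0.1004,  0.03  ]), array([0.5213, 0.1559, 0.03  ]), array([ 0.5274, -0.1036,  0.03  ])] [0.5989 0.0278 0.03  ]
FR tri (array([ 0.5273, -0.1027,  0.0243]), np.float64(0.0016452394715616608))
wedge tail end [0.4623 0.038  0.026 ] [0.4619 0.0071 0.026 ]
bt [ 0.0245  0.0001 -0.0332] at [-0.8651  0.0042  0.5015]
```

Peg axis from three estimates is ≈ (0.601, -0.0475). I'll plan the inversion move to a point above the peg.

```bash
cat >> ik.py <<'E'
bt=np.array([.0245,.0001,-.0332]); at=np.array([-.8651,.0042,.5015])
peg=np.array([.601,-.0475,.030])
def placeR(az):
    R0=toolR(az,30.1,1); v=R0@at; 
    ax=np.cross(v,[0,0,-1.]); return R.from_rotvec(ax).as_matrix()@R0
def placeT(az,h): # h: rim height above board
    Rp=placeR(az); return peg+[0,0,.08+h]-Rp@bt,Rp
def glass():
    s_=r.sense(); p=np.array(s_['position']);Rm=rot(s_['ee_rot'])
    b=p+Rm@bt; a=Rm@at; print('glass base',b,'rim',b+.08*a,'axis',a,'tilt deg',np.degrees(np.arccos(min(1,-a[2]))))
E
python3 - <<'E'
from ik import *
np.set_printoptions(precision=3,suppress=True)
for az in (60,75):
  for h in (0.10,0):
    t,Rp=placeT(az,h); q,e=ik(t,Rp,[-39,25,104,61,78,-39]); print(az,h,q,e,t)
t,Rp=placeT(60,.1); q,e=ik(t,Rp,[-39,25,104,61,78,-39])
T=rows(q,16)
for x in T[::2]: b=x[0]+x[1]@bt; print('base',b,'rim',b+.08*x[1]@at,'wc',x[4])
E
```

```text
60 0.1 [-39.579  13.958 104.932  59.134  83.43  -29.415] 5.503597815550754e-11 [ 0.609 -0.033  0.172]
60 0 [-39.579  24.768 104.54   60.596  78.188 -38.539] 5.855419104170584e-10 [ 0.609 -0.033  0.072]
75 0.1 [-37.445  24.233  91.975  53.24   94.394 -33.538] 2.220446049250313e-15 [ 0.605 -0.032  0.172]
75 0 [-37.445  33.706  91.605  53.029  88.926 -40.82 ] 1.7780787696313765e-11 [ 0.605 -0.032  0.072]
[0.8, 2.1, 0.8] [-3.2, 2.4, 6.7] -> [ 0.476 -0.317  0.157] |w| 7.9
[1.0, 2.1, 0.8] [-3.0, 2.7, 6.7] -> [ 0.485 -0.296  0.147] |w| 7.8
[1.1, 2.0, 0.8] [-2.8, 2.9, 6.6] -> [ 0.494 -0.275  0.14 ] |w| 7.8
[1.2, 1.9, 0.9] [-2.6, 3.2, 6.6] -> [ 0.503 -0.254  0.133] |w| 7.8
[1.4, 1.7, 0.9] [-2.3, 3.4, 6.6] -> [ 0.512 -0.233  0.129] |w| 7.7
[1.5, 1.6, 0.9] [-2.0, 3.6, 6.5] -> [ 0.521 -0.211  0.126] |w| 7.7
[1.6, 1.5, 0.9] [-1.8, 3.7, 6.5] -> [ 0.531 -0.19   0.124] |w| 7.7
[1.6, 1.3, 0.9] [-1.5, 3.9, 6.4] -> [ 0.54  -0.169  0.124] |w| 7.6
[1.7, 1.2, 0.9] [-1.2, 4.0, 6.4] -> [ 0.549 -0.149  0.126] |w| 7.6
[1.7, 1.0, 0.9] [-0.8, 4.0, 6.3] -> [ 0.558 -0.129  0.129] |w| 7.6
[1.7, 0.9, 0.9] [-0.5, 4.
[... 401 characters left out ...]
rim [ 0.504 -0.358  0.184] wc [ 0.314 -0.244  0.486]
base [ 0.456 -0.276  0.168] rim [ 0.517 -0.326  0.159] wc [ 0.332 -0.254  0.476]
base [ 0.476 -0.235  0.158] rim [ 0.53  -0.29   0.137] wc [ 0.349 -0.264  0.464]
base [ 0.497 -0.195  0.155] rim [ 0.543 -0.251  0.121] wc [ 0.367 -0.273  0.45 ]
base [ 0.519 -0.157  0.158] rim [ 0.555 -0.209  0.11 ] wc [ 0.384 -0.282  0.435]
base [ 0.54  -0.122  0.166] rim [ 0.567 -0.167  0.105] wc [ 0.402 -0.289  0.418]
base [ 0.561 -0.092  0.178] rim [ 0.579 -0.124  0.107] wc [ 0.419 -0.296  0.399]
base [ 0.581 -0.067  0.193] rim [ 0.59  -0.084  0.115] wc [ 0.436 -0.302  0.378]
base [ 0.601 -0.048  0.21 ] rim [ 0.601 -0.048  0.13 ] wc [ 0.452 -0.307  0.355]
```

```bash
python3 -m handwheel '[0.5,2.1,0.3,-3.2,2.4,6.7,4.5, 0.7,2.1,0.3,-3,2.7,6.7,4.5, 0.8,2,0.3,-2.8,2.9,6.6,4.5, 0.9,1.9,0.3,-2.6,3.2,6.6,4.5, 1.1,1.7,0.3,-2.3,3.4,6.6,4.5, 1.3,1.6,0.5,-2,3.6,6.5,4.5, 1.6,1.5,0.9,-1.8,3.7,6.5,4.5, 1.6,1.3,0.9,-1.5,3.9,6.4,4.5]'>/dev/null; python3 - <<'E'
from ik import *
np.set_printoptions(precision=3,suppress=True)
st();glass()
t,Rp=placeT(60,.1); q,e=ik(t,Rp,[-39,25,104,61,78,-39])
T=rows(q,8)
for x in T[::2]: b=x[0]+x[1]@bt; print('base',b,'rim',b+.08*x[1]@at)
E
```

```text
17.3 [ 0.5336 -0.1664  0.1437] [150.7594 -14.6325 104.9366] F [-0.2066  0.5438 -0.8392] op 0.05602886831763218 q [-43.3186  -4.3614 112.9069  34.3226  70.4597 -65.9263]
glass base [ 0.5138 -0.1547  0.178 ] rim [ 0.548  -0.2058  0.1268] axis [ 0.4276 -0.6384 -0.64  ] tilt deg 50.21129018011694
[1.6, 1.1, 1.1] [-1.1, 3.8, 5.9] -> [ 0.544 -0.147  0.144] |w| 7.1
[1.6, 0.9, 1.1] [-0.8, 3.9, 5.9] -> [ 0.554 -0.128  0.145] |w| 7.1
[1.6, 0.8, 1.1] [-0.5, 3.9, 5.9] -> [ 0.563 -0.109  0.147] |w| 7.1
[1.6, 0.7, 1.1] [-0.2, 3.9, 5.9] -> [ 0.573 -0.092  0.151] |w| 7.0
[1.5, 0.5, 1.0] [0.0, 3.9, 5.8] -> [ 0.582 -0.076  0.155] |w| 7.0
[1.5, 0.4, 1.0] [0.3, 3.9, 5.8] -> [ 0.591 -0.06   0.16 ] |w| 7.0
[1.4, 0.3, 1.0] [0.6, 3.8, 5.8] -> [ 0.6   -0.046  0.166] |w| 7.0
[1.4, 0.2, 1.0] [0.8, 3.7, 5.8] -> [ 0.609 -0.033  0.172] |w| 6.9
base [ 0.5139 -0.1546  0.178 ] rim [ 0.5481 -0.2057  0.1268]
base [ 0.5367 -0.1214  0.1823] rim [ 0.5623 -0.1639  0.1196]
base [ 0.5589 -0.0921  0.1897] rim [ 0.5758 -0.1228  0.1178]
base [ 0.5803 -0.0674  0.1993] rim [ 0.5887 -0.0836  0.1214]
base [ 0.601  -0.0475  0.21  ] rim [ 0.601  -0.0475  0.13  ]
```

```bash
python3 -m handwheel '[1.6,1.1,0.9,-1.1,3.8,5.9,4.5, 1.6,0.9,0.9,-0.8,3.9,5.9,4.5, 1.6,0.8,1,-0.5,3.9,5.9,4.5, 1.6,0.7,1.1,-0.2,3.9,5.9,4.5, 1.5,0.5,1,0,3.9,5.8,4.5, 1.5,0.4,1,0.3,3.9,5.8,4.5, 1.4,0.3,1,0.6,3.8,5.8,4.5, 1.4,0.2,1,0.8,3.7,5.8,4.5]'>/dev/null; python3 - <<'E'
from ik import *
st();glass()
t,Rp=placeT(60,.1); plan(t,R.from_matrix(Rp).as_euler('xyz',degrees=True),1)
E
```

```text
18.1 [ 0.604  -0.0254  0.1622] [-172.5595  -61.1755   52.3537] F [-1.0852  0.4664 -1.9097] op 0.0562127565175759 q [-39.6954  15.194  105.7883  60.3042  83.7702 -27.9395]
glass base [ 0.597  -0.0415  0.1995] rim [ 0.5941 -0.0374  0.1197] axis [-0.0365  0.0522 -0.9979] tilt deg 3.6886875630499114
dist 0.013575530785983562 ang 3.8343696275231194
[0.72, 0.77, -0.85] [-0.66, -1.52, -3.46]
```

```bash
python3 -m handwheel '[0.7,0.8,-0.8,-0.7,-1.5,-3.4,4.5,0,0,0,0,0,0,4.5]'>/dev/null; python3 - <<'E'
from ik import *
st();glass()
t,Rp=placeT(60,.1); plan(t,R.from_matrix(Rp).as_euler('xyz',degrees=True),1)
im=optics.read_camera('scene'); crop('pics/sc12.png',im,150,300,110,230,5)
im=optics.read_camera('top'); crop('pics/top12.png',im,145,305,145,255,5)
im=optics.read_camera('wrist'); cv2.imwrite('pics/wr12.png',im[:,:,::-1])
E
```

```text
18.3 [ 0.6081 -0.032   0.1676] [-179.0574  -59.81     59.2439] F [ 0.0466 -1.0921 -0.0464] op 0.05600646372654922 q [-39.4742  14.3049 105.0243  59.0648  83.2288 -29.5564]
glass base [ 0.6003 -0.0464  0.2054] rim [ 0.6    -0.0463  0.1254] axis [-0.0043  0.0007 -0.9999] tilt deg 0.5755936285560046
dist 0.004811516738261505 ang 0.25551928062671125
[0.37, 0.13, -0.28] [-0.17, 0.09, -0.17]
```

View pics/sc12.png

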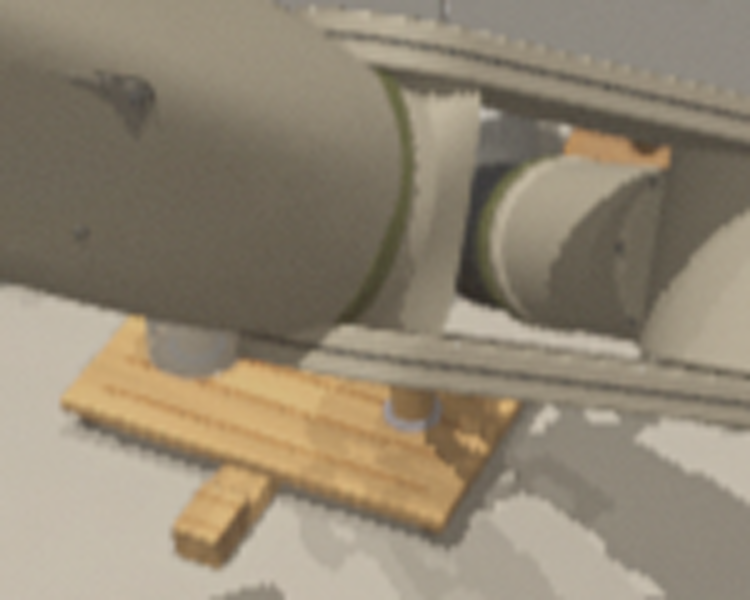

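View pics/top12.png

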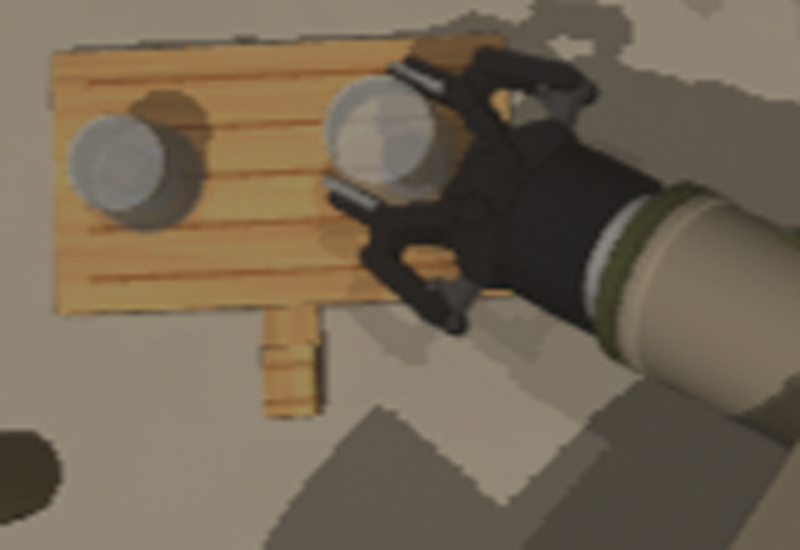

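View pics/wr12.png

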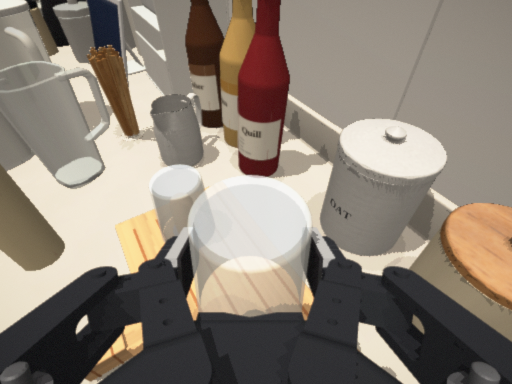

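The glass hangs mouth down above the peg; its base disc in the top view is centred at crop pixel (379.5,129.5), with a diameter of about 51 mm, which checks. I'll verify its position independently.

```bash
python3 - <<'E'
from ik import *
np.set_printoptions(precision=4,suppress=True)
t=cam('top')
A=lambda x,y:((x+.5)/5-.5+145,(y+.5)/5-.5+145)
print(onz(t,*A(379.5,129.5),.2054))
print('occupied glass base centre',onz(t,*A(117,162),.110))
E
```

```text
[ 0.5992 -0.0471  0.2054]
occupied glass base centre [0.5973 0.1012 0.11  ]
```

Vision and model agree within 1 mm, and both are within 2 mm of the peg axis. I'll lower it over the peg.

```bash
python3 -m handwheel '[-0.8,0.1,0.6,0,0,0,4.5, -1.3,0,0.75,0,0,0,4.5, -1.3,0,0.75,0,0,0,4.5, -1.3,0,0.75,0,0,0,4.5]'; python3 - <<'E'
from ik import *
glass()
t,Rp=placeT(60,.02); plan(t,R.from_matrix(Rp).as_euler('xyz',degrees=True),3)
E
```

```text
time: 18.85
position: [0.6083, -0.0317, 0.1097]
ee_rot: [-179.4, -59.7, 59.5]
wrist_force: [0.2, -0.0, -0.8]
opening: 0.0563
glass base [ 0.60037379 -0.04602355  0.14764016] rim [ 0.60014612 -0.04617984  0.06764392] axis [-0.00284592 -0.00195371 -0.99995299] tilt deg 0.555559805372857
dist 0.017660938708064264 ang 0.19822480298730943
[-0.52, 0.05, 0.27] [-0.02, 0.06, -0.02]
[-0.52, 0.05, 0.27] [-0.02, 0.06, -0.02]
[-0.52, 0.05, 0.27] [-0.02, 0.06, -0.02]
```

```bash
python3 -m handwheel '[-1,0.1,0.5,0,0,0,4.5, -1,0,0.5,0,0,0,4.5, -0.5,0,0.25,0,0,0,4.5]'; python3 -m handwheel '[-0.25,0,0.15,0,0,0,4.5,-0.2,0,0.1,0,0,0,4.5]'; python3 - <<'E'
from ik import *
glass()
E
```

```text
time: 19.15
position: [0.6062, -0.0327, 0.0758]
ee_rot: [-178.7, -59.7, 58.9]
wrist_force: [-0.6, -0.3, -1.8]
opening: 0.056
time: 19.35
position: [0.6058, -0.0325, 0.0692]
ee_rot: [-178.5, -59.7, 58.7]
wrist_force: [0.5, -0.8, -0.2]
opening: 0.0564
glass base [ 0.59815308 -0.04697717  0.10711139] rim [ 0.59744396 -0.04679885  0.02711802] axis [-0.00886398  0.00222902 -0.99991718] tilt deg 0.7374211470018476
```

```bash
python3 - <<'E'
from ik import *
t,Rp=placeT(60,-.004); plan(t,R.from_matrix(Rp).as_euler('xyz',degrees=True),1)
im=optics.read_camera('scene'); crop('pics/sc13.png',im,150,300,110,230,5)
im=optics.read_camera('top'); crop('pics/top13.png',im,145,305,145,255,5)
E
```

```text
dist 0.0034165126256908316 ang 0.5238568297925843
[-0.04, 0.31, 0.14] [-0.26, 0.14, -0.43]
```

View pics/sc13.png

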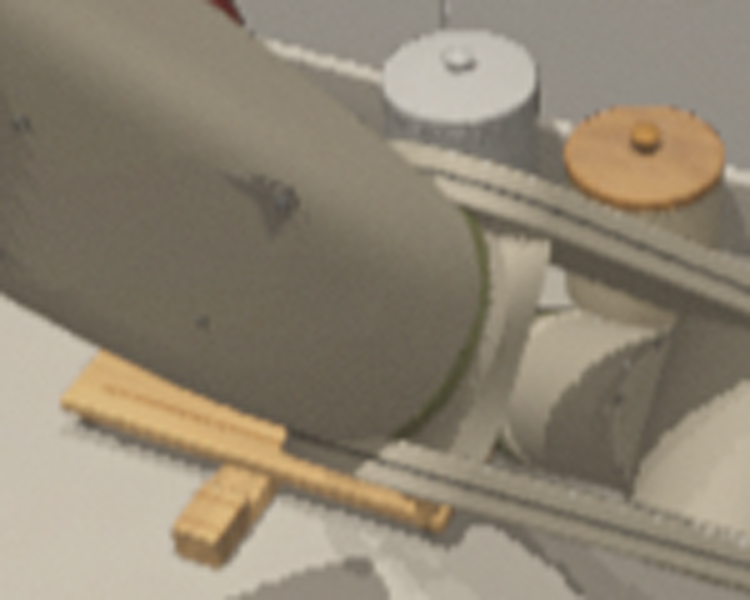

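View pics/top13.png

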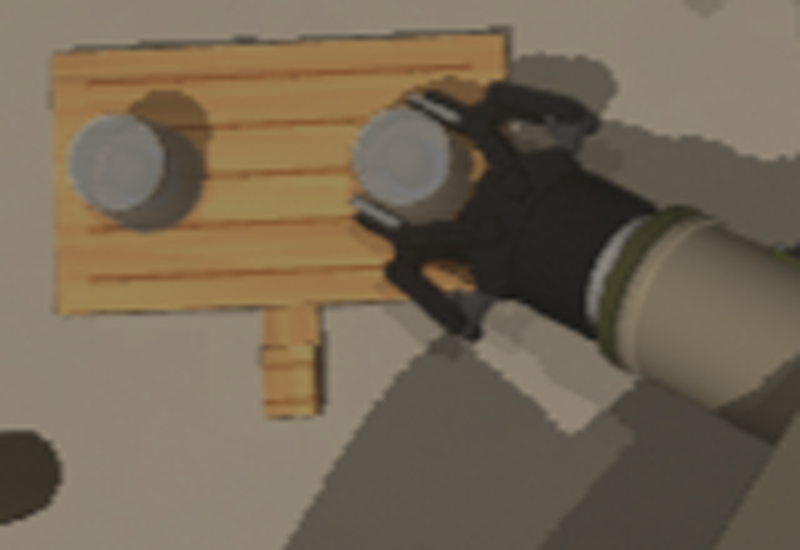

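The glass is over the peg and no contact is felt yet. I'll make millimetre steps until the rim touches.

```bash
for i in 1; do python3 -m handwheel '[-0.08,0.2,0.12,-0.2,0.1,-0.4,4.5]'; python3 -m handwheel '[-0.12,0.1,0.07,0,0,0,4.5]'; python3 -m handwheel '[-0.12,0,0.07,0,0,0,4.5]'; done; python3 -c "
from ik import *
glass()"
```

```text
time: 19.55
position: [0.6084, -0.0334, 0.0689]
ee_rot: [-179.6, -59.9, 59.7]
wrist_force: [-1.2, -0.7, 0.3]
opening: 0.0561
time: 19.65
position: [0.6095, -0.0336, 0.0686]
ee_rot: [-179.7, -59.9, 59.9]
wrist_force: [-5.4, 1.3, 9.4]
opening: 0.0562
time: 19.75
position: [0.6097, -0.0335, 0.0687]
ee_rot: [-179.9, -60.0, 60.1]
wrist_force: [-6.6, -1.7, 8.8]
opening: 0.0566
glass base [ 0.60165245 -0.04789574  0.10646162] rim [ 0.60195745 -0.04784646  0.0264655 ] axis [ 3.81251007e-03  6.15990957e-04 -9.99951491e-01] tilt deg 0.5643498029897968
```

Contact with 9 N up at the expected height (within the 3 mm in-hand uncertainty). I'll relax, then open.

```bash
python3 -m handwheel '[0.03,0,-0.02,0,0,0,4.5,0,0,0,0,0,0,5.7,0,0,0,0,0,0,6.2,0,0,0,0,0,0,6.8,0,0,0,0,0,0,7.6,0,0,0,0,0,0,8.5]'; python3 - <<'E'
from ik import *
im=optics.read_camera('wrist'); cv2.imwrite('pics/wr14.png',im[:,:,::-1])
E
```

```text
time: 20.35
position: [0.6109, -0.0343, 0.0703]
ee_rot: [179.7, -60.0, 60.4]
wrist_force: [-0.7, 0.4, 0.2]
opening: 0.0852
```

View pics/wr14.png

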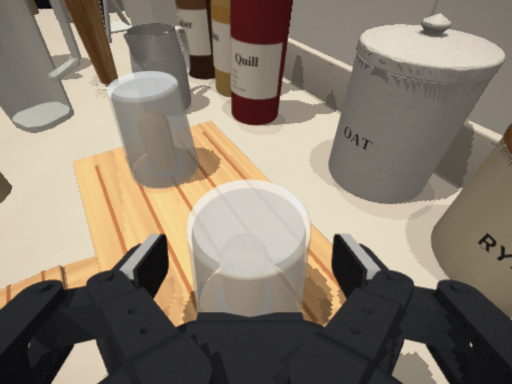

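The glass stands over the peg with free space on both sides of the fingers. I'll back off along the tool axis.

```bash
python3 -m handwheel '[0,0,-1,0,0,0,8.5, 0,0,-2,0,0,0,8.5, 0,0,-3,0,0,0,8.5, 0,0,-3,0,0,0,8.5, 0,0,-3,0,0,0,8.5, 0.5,0,-4,0,0,0,8.5, 1,0,-4,0,0,0,8.5, 0,0,0,0,0,0,8.5]'; python3 - <<'E'
from ik import *
st()
im=optics.read_camera('wrist'); cv2.imwrite('pics/wr15.png',im[:,:,::-1])
im=optics.read_camera('scene'); crop('pics/sc15.png',im,150,300,110,230,5)
im=optics.read_camera('top'); crop('pics/top15.png',im,145,305,145,255,5)
E
```

```text
time: 21.2
position: [0.522, -0.1848, 0.1883]
ee_rot: [-179.9, -59.9, 60.1]
wrist_force: [-0.1, -0.3, 0.9]
opening: 0.0851
21.2 [ 0.522  -0.1848  0.1883] [-179.8758  -59.8811   60.1361] F [-0.0945 -0.2839  0.8543] op 0.08514167844665847 q [-56.4638  17.9864  98.0006  51.1757  97.4705 -35.87  ]
```

View pics/wr15.png

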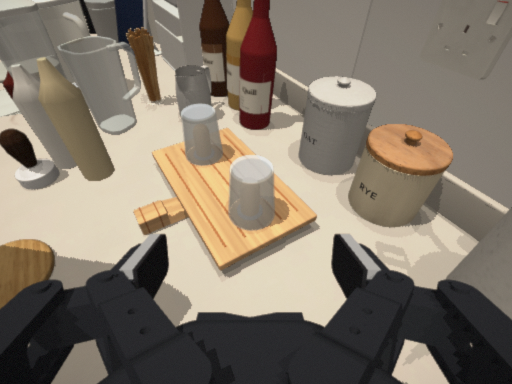

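View pics/sc15.png

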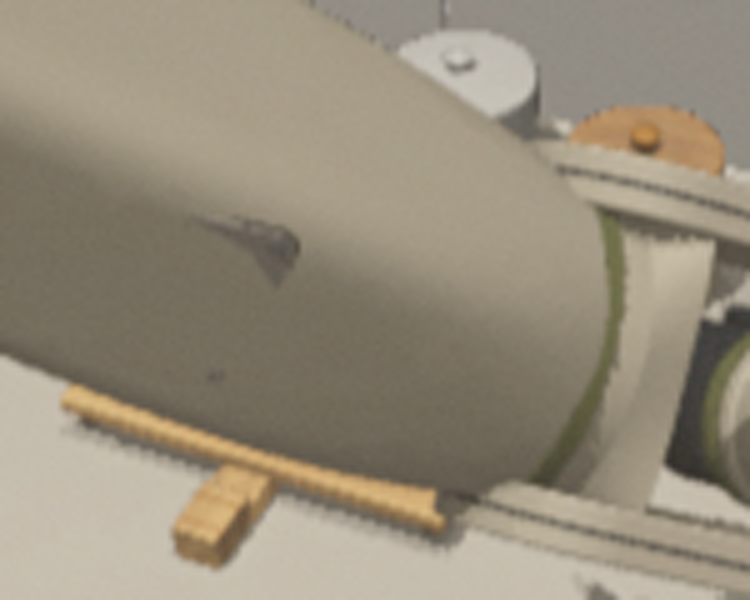

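View pics/top15.png

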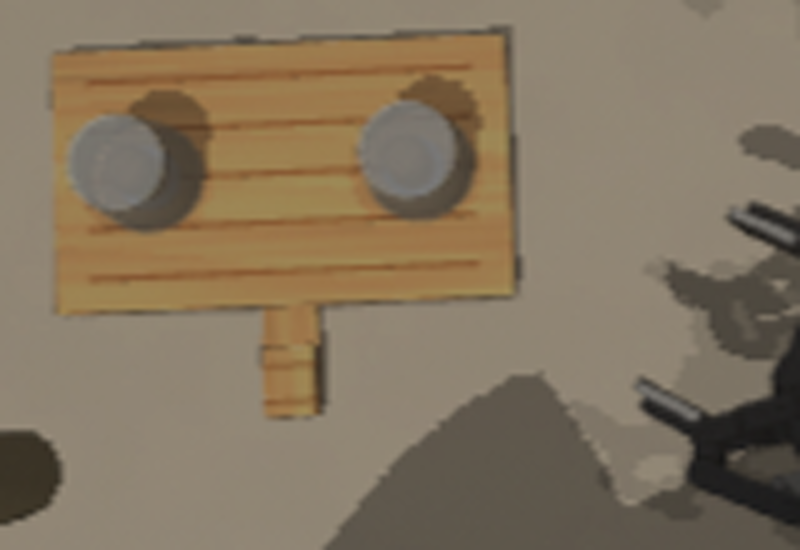

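Both glasses stand upside down with equal apparent size (97 px each), and the wedge has not moved. The other glass's base has shifted about 4 mm rearward, which is the shift a 0.045 rad levelling should give. Handing in.

```bash
python3 -c "
from station import r
print(r.hand_in()); print(r.sense()['time'])"
```

```text
the job is handed in; nothing more can be done
None
the job is handed in; nothing more can be done
```

I finished the job and handed it in at about 21 s of the 64 s allowed; the station reports no verdict.

**Wedge:** I slid it thin end first under the middle of the front edge and pushed until it jammed. It moved in at about 5–9 N. The force then rose to 21–34 N with less than 1 mm of further motion, with about 67 mm of it under the edge. It stayed in place after I let go.

**Washed glass:** I turned it upside down and lowered it over the free peg until about 9 N of contact, then released it and backed away. In the last pictures both glasses stand upside down on their pegs with equal apparent base size, so the rim should be fully down on the board. The gripper was clear of everything.

**Checks that disagreed or were indirect:**
- **Extra pressing:** my first pushes pressed the wedge onto the counter at up to about 36 N. I regripped higher and pushed with a slight upward bias.
- **Board level:** one two-view measurement put the board's front corner at 24 mm instead of 30 mm, but it read similarly low before the wedge went in. The 4 mm shift of the other glass and the jam point both indicate the board is level.
- **Rim contact:** it came about 3 mm lower than my in-hand estimate, consistent with the uncertainty of where I gripped the glass. The scene camera's view of the glass was blocked by the arm at the end.

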